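One stirring run on the magnetic stirrer

TASK

Give the sample jars in the tray one run on the magnetic stirrer. Stand each jar in the middle of a marked spot of its own on the stirring plate, pull the controller's black knob out until it clicks on and let it stir for at least ten seconds; then stop the stirring by setting the toggle from forward to its centre off position, without letting it snap across to reverse, and only then push the knob fully home. Finally stand the jars back in the tray, upright, and leave the timer and the tape roll where they are.

Things in the scene. Friction and masses are not known exactly. Their poses are not given: they have to be found in the camera images.
- large_jar (a point): large sample jar, straight-sided glass with a plain paper band and a flat white ribbed screw lid (top 14 mm, 1 mm narrower all round), closed: round, 60 mm in diameter, 60 mm tall; this point is on its axis, half-way up (30 mm above its underside), z along its axis. Grip it round the body. Mass about 0.22 kg. Two or three of the three jars are present.
- medium_jar (a point): medium sample jar, straight-sided glass with a plain paper band and a flat white ribbed screw lid (top 14 mm, 1 mm narrower all round), closed: round, 54 mm in diameter, 52 mm tall; this point is on its axis, half-way up (26 mm above its underside), z along its axis. Mass about 0.17 kg.
- small_jar (a point): small sample jar, straight-sided glass with a plain paper band and a flat white ribbed screw lid (top 14 mm, 1 mm narrower all round), closed: round, 48 mm in diameter, 44 mm tall; this point is on its axis, half-way up (22 mm above its underside), z along its axis. Mass about 0.12 kg.
- tray_floor (a point): Grey open carrying tray, fixed, outside 104 mm (x) by 290 mm (y) on 11 mm feet (a mains cable runs beneath), walls 4 mm thick, their rims 25 mm above the table; this point is the centre of its inner floor (15 mm above the table, 10 mm below the rims), x and y along the tray's sides. The jars start in it in a row along y, about 90 mm apart, in any order.
- spot_1 (a point): Stirring plate, fixed: a low white slab 140 mm (x) by 310 mm (y), its flat grey top 44 mm above the table, with three round dark-rimmed marks 72 mm in diameter, 100 mm apart in a row along y. This point is the centre of the end mark on the -y side, on the plate's surface; axes along the plate's sides. The plate does not move or pull on the jars.
- spot_2 (a point): Centre of the middle mark, on the plate's surface; axes as spot_1.
- spot_3 (a point): Centre of the end mark on the +y side, on the plate's surface; axes as spot_1.
- knob_head (a point): Push-pull knob on the controller (a fixed grey box 110 mm (x) by 140 mm (y), its flat top 45 mm above the table): round black head, 36 mm in diameter, on a vertical stem. This point is on its axis in the middle of the head; it moves with the knob. With the knob in, the head's underside is 10 mm and its flat top 30 mm above the controller's top. x and y along the box's sides.
- knob (a joint): Knob travel in m: 0 = fully in (off), 0.018 = fully out (on), straight up. Spring detents hold it at both ends; about 10 N starts it, past half-way it goes on by itself.
- toggle_tip (a point): Steel bat toggle on the same box, 72 mm to the knob's +y side (box axes): a round lever, 14 mm thick at its end, standing 57 mm above the box. This point is on the lever's axis 50 mm from its pivot; it moves with the lever.
- toggle_pivot (a point): Pivot of the toggle, level with the box's top; axes along the box's sides. In the off position the lever stands upright over this point.
- toggle (a joint): Toggle angle in rad: +0.45 = forward (leaning to the box's +x; it starts there), 0 = centre, off, upright, -0.45 = reverse (leaning to -x). Sprung into each of the three positions; within about 0.2 of the centre it springs to the centre, beyond that to the side. About 1.5 N at the tip moves it.
- flask_yellow: Large conical flask half full of yellow liquid, fixed: keep arm and gripper clear of it. Origin at the centre of its foot, on the table, z up; 196 mm in diameter near the foot, narrowing to 68 mm at the top, 318 mm tall.
- timer_top (a point): Lab timer, a flat white square 58 mm wide and 19 mm high, loose: leave it alone. This point is at its centre, half-way up.
- tape_top (a point): Roll of orange tape, 51 mm across, 19 mm high, lying flat, loose: leave it alone. This point is at its centre, half-way up.
There are look-alikes about, which are no part of the job. What is shaped like the part that bears medium_jar but green is not meant.

How it is judged:
On the way, in this order (a step that is already met when the one before it is completed fails the run):
1. every jar stands on a marked spot, knob in, toggle at forward ((horizontal distance between large_jar and spot_1 below 0.018 m or horizontal distance between large_jar and spot_2 below 0.018 m or horizontal distance between large_jar and spot_3 below 0.018 m) and z of large_jar in the frame of spot_2 between 0.024 and 0.036 m and angle between each of large_jar, medium_jar, small_jar's own z axis and vertical below 0.12 rad and (horizontal distance between medium_jar and spot_1 below 0.018 m or horizontal distance between medium_jar and spot_2 below 0.018 m or horizontal distance between medium_jar and spot_3 below 0.018 m) and z of medium_jar in the frame of spot_2 between 0.02 and 0.032 m and (horizontal distance between small_jar and spot_1 below 0.018 m or horizontal distance between small_jar and spot_2 below 0.018 m or horizontal distance between small_jar and spot_3 below 0.018 m) and z of small_jar in the frame of spot_2 between 0.016 and 0.028 m and value of joint knob below 0.003 m and value of joint toggle above 0.3 rad), for 0.3 s.
2. knob pulled out to on for ten seconds, toggle at forward, jars on their spots (value of joint knob above 0.015 m and value of joint toggle above 0.3 rad and (horizontal distance between large_jar and spot_1 below 0.018 m or horizontal distance between large_jar and spot_2 below 0.018 m or horizontal distance between large_jar and spot_3 below 0.018 m) and z of large_jar in the frame of spot_2 between 0.024 and 0.036 m and angle between each of large_jar, medium_jar, small_jar's own z axis and vertical below 0.12 rad and (horizontal distance between medium_jar and spot_1 below 0.018 m or horizontal distance between medium_jar and spot_2 below 0.018 m or horizontal distance between medium_jar and spot_3 below 0.018 m) and z of medium_jar in the frame of spot_2 between 0.02 and 0.032 m and (horizontal distance between small_jar and spot_1 below 0.018 m or horizontal distance between small_jar and spot_2 below 0.018 m or horizontal distance between small_jar and spot_3 below 0.018 m) and z of small_jar in the frame of spot_2 between 0.016 and 0.028 m), for 10 s.
3. toggle at its centre off position while the knob is still out (value of joint knob above 0.015 m and value of joint toggle between -0.1 and 0.1 rad), for 0.3 s.
4. knob pushed home, toggle still at off (value of joint knob below 0.003 m and value of joint toggle between -0.1 and 0.1 rad), for 0.3 s.
At the end, for the whole second after the job is handed in: Every jar stands upright (within 7 degrees) on the floor of the tray, released and at rest, the knob is fully in (within 3 mm) and the toggle is at its centre position (within 0.1 rad). For stage 1 each jar's axis is within 18 mm of the centre of a mark (all of step 4 and x of large_jar in the frame of tray_floor between -0.021 and 0.021 m and y of large_jar in the frame of tray_floor between -0.114 and 0.114 m and z of large_jar in the frame of tray_floor between 0.024 and 0.036 m and angle between each of large_jar, medium_jar, small_jar's own z axis and vertical below 0.12 rad and contact force between the fingers and jar_large below 0.1 N and linear speed of each of jar_large, jar_medium, jar_small below 0.02 m/s and x of medium_jar in the frame of tray_floor between -0.024 and 0.024 m and y of medium_jar in the frame of tray_floor between -0.117 and 0.117 m and z of medium_jar in the frame of tray_floor between 0.02 and 0.032 m and contact force between the fingers and jar_medium below 0.1 N and x of small_jar in the frame of tray_floor between -0.027 and 0.027 m and y of small_jar in the frame of tray_floor between -0.12 and 0.12 m and z of small_jar in the frame of tray_floor between 0.016 and 0.028 m and contact force between the fingers and jar_small below 0.1 N); the robot touches nothing.
It fails at once if the toggle is thrown across to reverse (value of joint toggle below -0.27 rad).
It fails at once if the timer is displaced (distance of timer_top from where it was at the start of the episode above 0.03 m).
It fails at once if the tape roll is displaced (distance of tape_top from where it was at the start of the episode above 0.03 m).
Of jar_large, jar_medium, jar_small only 2 to 3 are there at a start; the rules pass over those that are not, and their reading is None.
At some moment in a run one of jar_large, jar_medium, jar_small may be knocked a few centimetres aside while the robot is not near it.
Once in a run the grip may slacken for a moment while it holds something.
It also fails if it takes over 210 s, if anything falls off the work surface, if the arm or the gripper's body presses on something with over 40 N, if the wrist force passes 120 N, or if a joint passes its speed limit or range.

ROBOT

A 7-joint arm with a two-finger parallel gripper is mounted at the origin on the work surface; the furniture and walls round the work are solid. World frame = base frame: x ahead of the robot, y to its left, z up, the work surface at z = 0. Lengths are in m, angles in rad, forces in N, time in s.
With the tool pointing down it reaches from about 0.4 to 0.875 m from the base axis. Payload 6.5 kg.
Tool frame: the origin (TCP) lies at the centre of the arm's flange, where the gripper is bolted on; the fingertips stand 173 mm ahead of it and the grasp point (between the pads) lies 155 mm ahead of it (env.finger_overhang is the distance from the TCP to the fingertips, in m); z points along the fingers, y is the direction in which the jaws open and shut (so a half turn about z gives the same grasp; the last joint's range is limited). The gripper opens to 85 mm and grips with 20 to 120 N. Pads are 22 mm wide; open, the fingers measure 114 mm over their backs; the gripper's body (76 mm by 85 mm) begins 54 mm behind the grasp point. The pads swing forward as they close: fully open they stand 13 mm farther back than shut.
Start: joints at [-1.237, 0.536, -0.004, 1.538, 0.003, 1.067, -0.071], TCP at [0.253, 0.599, 0.405] pointing down, gripper open.
Joint ranges: [-2.7, 2.7], [-0.37, 2.16], [-1.27, 1.26], [0.24, 2.4], [-1.31, 4.45], [0.19, 1.91], [-2.76, 2.76]. Speed limits (rad/s): [2.39, 2.39, 3.14, 3.14, 3.14, 3.14, 3.14].

INTERFACE

Orientations are given as a unit quaternion [x, y, z, w].
In Python, from station import sensors, optics, env gives the robot as it stands.
- The arm moves only by the tool send_rows, never from a script. Its argument "deltas" is a list of rows, each a list of 4 numbers: the shift along the tool's x, y, z in m, then the turn about the tool's z in degrees. A call has 1 to 8 rows; each row is the pose to reach, as a shift and turn from the pose commanded when the call began, along the tool's axes at that moment; what a row does not reach only later rows make up. A row lasts 1/8 s, in which the tool goes at most 62.5 mm and 10.7 degrees, less where a joint would pass 70% of its speed; a pose out of reach is approached as far as the arm can. A call with a gripper value outside its range is refused whole. "hand" is the closure, from -1 (fully open) to 1 (shut), set as the call begins (left out, the last holds). The fingers move at their own pace and stop on an object; "squeeze" is the grip in N (left out, the last holds). Time passes only in rows, so rows that repeat a pose let the fingers close. It gives the time, the measured TCP pose, the force and the opening at its end, in the units of the state.
- sensors.get_state(): the state, without advancing time (a new reading comes with each control period).
- optics.read_camera(name): name is "scene" or "side" or "wrist"; returns a dict with "color" (384x512x3 uint8, red, green, blue), "fx", "fy", "cx", "cy" (pixels), "rvec" (rotation vector, rad) and "tvec" (3), from world to camera coordinates, as OpenCV has them; the wrist camera has in their place "hand_eye" (4x4, takes a point from camera to tool coordinates, whose origin is the TCP and whose axes are the flange's). Camera axes: x right, y down, z forward; pixel columns grow to the right and rows downward; lengths in m; the calibration is good to about 2 mm. A picture is of the moment at which its call begins: read the wrist's pose just before it. There is no depth.
- env.job_done(): hands the job in, once; it reports no verdict.
The state is a dict: "time_s": time; "joint_pos": joint angles; "qvel": joint speeds; "tau": joint torques, N m; "position": TCP position; "eef_rot": TCP orientation; "ft_force": force on the tool from outside, world axes, zero at the start; "moment": the same for the moment, N m; "width": finger opening in m.
Only numpy, scipy, OpenCV 4.12 (cv2) and the standard library are available. Lean on these libraries where they do the work, as an engineer would, in place of code of your own. Each camera call takes 0.05 s, during which the arm holds its last target.

## Working session

There is one attempt and no reset: what is moved stays moved. The work goes in short steps, Python scripts to look and compute and a tool call to move; the robot and the scene stay as the last step left them, time stands still between calls to the robot, and variables do not carry over. Pictures are saved under pics/ and viewed, and the job is handed in when it is done.

Besides the shell and the picture viewer there is one more tool, called as name(argument=value, ...) on one line, values as JSON. send_rows: Moves the arm, as the interface text tells. Its arguments: {"type":"object","properties":{"deltas":{"type":"array"},"hand":{"type":"number"},"squeeze":{"type":"number"}},"required":["deltas"]}

```bash
ls; mkdir -p pics; cat > h.py <<'E'
import numpy as np,cv2
from station import sensors,optics,env
from scipy.spatial.transform import Rotation as R
def snap(n,fn=None):
    s=sensors.get_state(); c=optics.read_camera(n)
    if fn: cv2.imwrite('pics/'+fn,c['color'][:,:,::-1])
    K=np.array([[c['fx'],0,c['cx']],[0,c['fy'],c['cy']],[0,0,1]])
    if n=='wrist':
        T=np.eye(4);T[:3,:3]=R.from_quat(s['eef_rot']).as_matrix();T[:3,3]=s['position']
        M=T@np.array(c['hand_eye'])
        Rw=M[:3,:3];o=M[:3,3]
    else:
        Rc=cv2.Rodrigues(np.array(c['rvec'],float))[0];Rw=Rc.T;o=-Rc.T@np.array(c['tvec'],float).ravel()
    return c['color'],K,Rw,o
def ray(K,Rw,u,v):
    return Rw@np.array([(u-K[0,2])/K[0,0],(v-K[1,2])/K[1,1],1.])
def onz(cam,u,v,z):
    _,K,Rw,o=cam;d=ray(K,Rw,u,v);return o+d*(z-o[2])/d[2]
def tri(c1,p1,c2,p2):
    A=[];b=[]
    M=np.zeros((3,3));q=np.zeros(3)
    for c,p in((c1,p1),(c2,p2)):
        d=ray(c[1],c[2],*p);d/=np.linalg.norm(d);P=np.eye(3)-np.outer(d,d);M+=P;q+=P@c[3]
    return np.linalg.solve(M,q)
def proj(cam,X):
    _,K,Rw,o=cam;p=K@(Rw.T@(np.array(X)-o));return p[:2]/p[2]
def big(cam,fn,s=1.5):
    cv2.imwrite('pics/'+fn,cv2.resize(cam[0][:,:,::-1],None,fx=s,fy=s,interpolation=cv2.INTER_CUBIC))
E
python3 - <<'E'
from h import *
print(sensors.get_state(),env.finger_overhang)
for n in('scene','side','wrist'):
    c=snap(n);big(c,n+'0.png');print(n,c[3],c[2][:,2],c[1][0])
E
```

```text
pics
{'time_s': 0.0, 'joint_pos': array([-1.23717653,  0.5372035 , -0.00443019,  1.53887738,  0.00258611,
        1.0672966 , -0.07119073]), 'qvel': array([-1.77788613e-03,  1.18615879e-03,  9.28996551e-05, -1.62997940e-03,
        6.32289955e-04, -3.59706846e-05,  4.95192378e-04]), 'tau': array([-1.04476501e-04, -5.83421230e+01,  1.04881525e+00, -2.59106541e+01,
        1.23201674e-02,  9.43687221e-03, -2.61568533e-05]), 'position': array([0.25288393, 0.59843045, 0.40378704]), 'eef_rot': array([ 1.98547987e-01,  9.80090764e-01, -8.81930025e-04, -1.16205864e-04]), 'ft_force': array([ 1.0362855 ,  0.38795582, -0.33286682]), 'moment': array([-0.02886902, -0.01408132, -0.01288944]), 'width': 0.08508708665524793} 0.1734
scene [-0.16924582 -0.70347843  1.20089137] [ 0.44912032  0.52236692 -0.72486119] [485.70603419   0.         257.46099785]
side [-0.34895788 -0.5662076   1.08441922] [ 0.58603445  0.45302573 -0.67181197] [467.00327941   0.         254.88481462]
wrist [0.19224522 0.62386244 0.37342028] [ 0.24233254 -0.10323429 -0.96468525] [269.19979203   0.         258.88479872]
```

View pics/scene0.png

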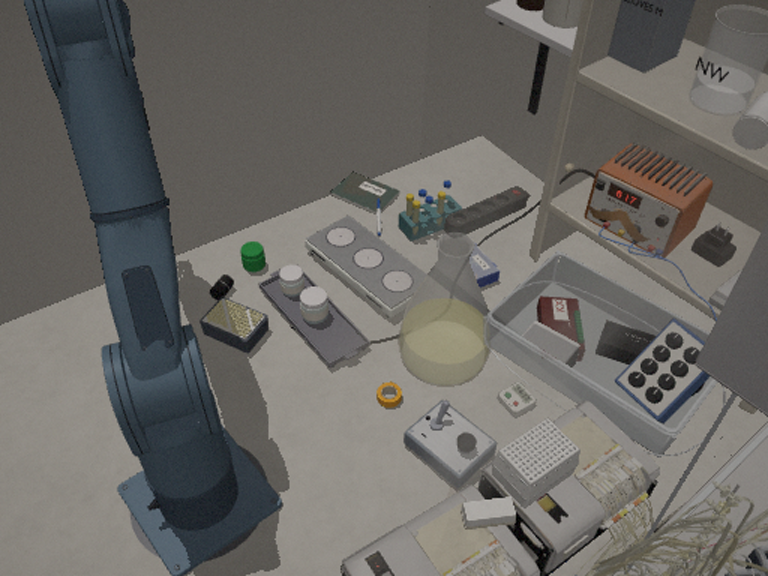

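View pics/side0.png

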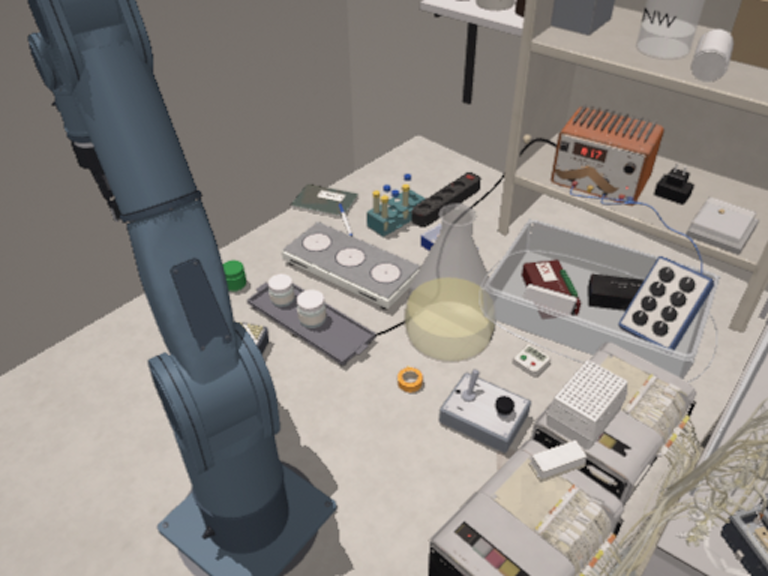

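View pics/wrist0.png

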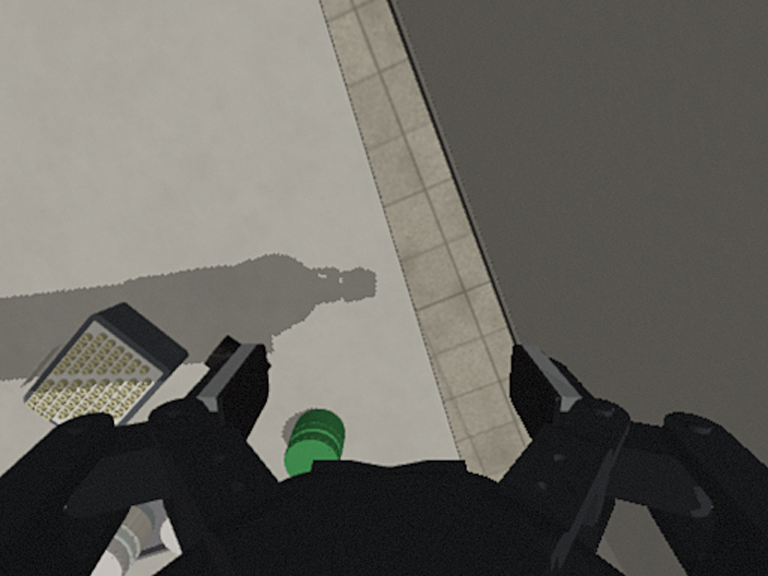

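The scene shows two white-lidded jars in the tray: scene view about (291,277) and (314,303), in the 1.5x picture. The marks are at (340,237), (368,258) and (397,281). The controller is at (450,440), with the green look-alike at (253,257). Next I'll zoom in to measure.

```bash
python3 - <<'E'
from h import *
for n,(a,b,c,d) in dict(scene=(160,120,300,260),side=(150,130,300,250)).items():
    cam=snap(n); im=cam[0][b:d,a:c]; cv2.imwrite(f'pics/{n}_tray.png',cv2.resize(im[:,:,::-1],None,fx=5,fy=5 if n!='x' else 4,interpolation=cv2.INTER_CUBIC)[:600])
for n,(a,b,c,d) in dict(scene=(240,240,360,330),side=(260,220,380,310)).items():
    cam=snap(n); im=cam[0][b:d,a:c]; cv2.imwrite(f'pics/{n}_ctl.png',cv2.resize(im[:,:,::-1],None,fx=6,fy=6,interpolation=cv2.INTER_CUBIC))
E
```

```text
(no output)
```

View pics/scene_tray.png

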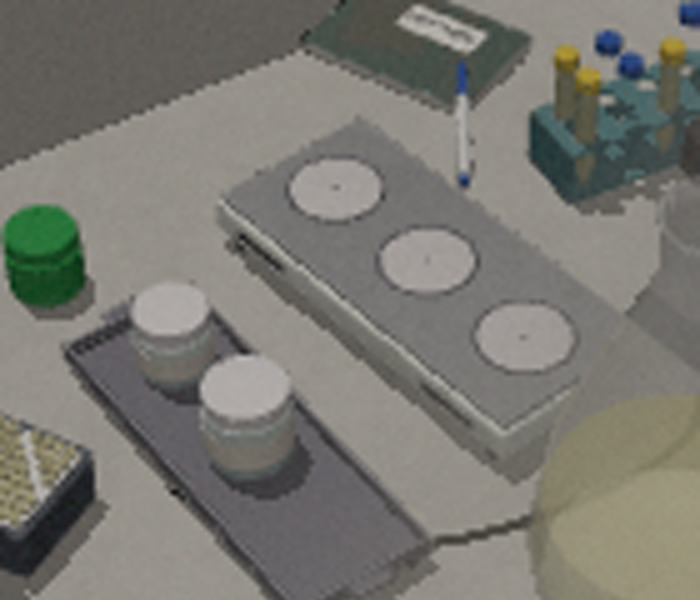

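View pics/side_tray.png

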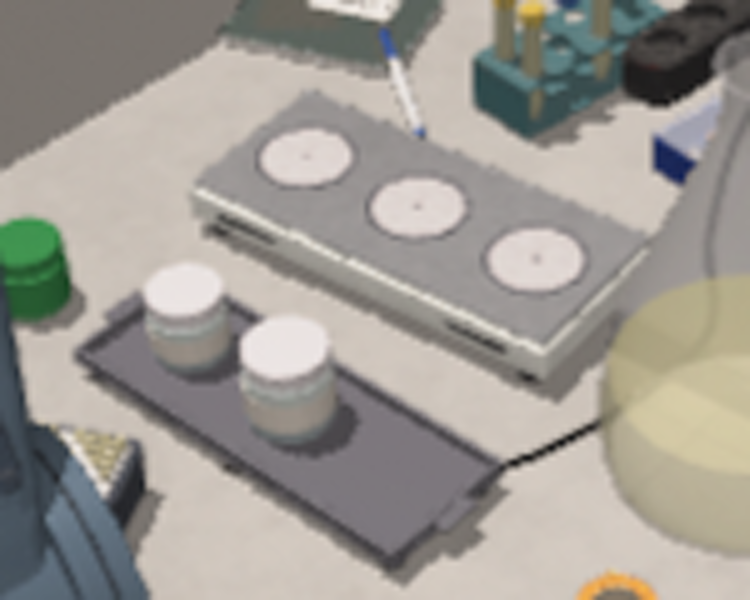

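View pics/scene_ctl.png

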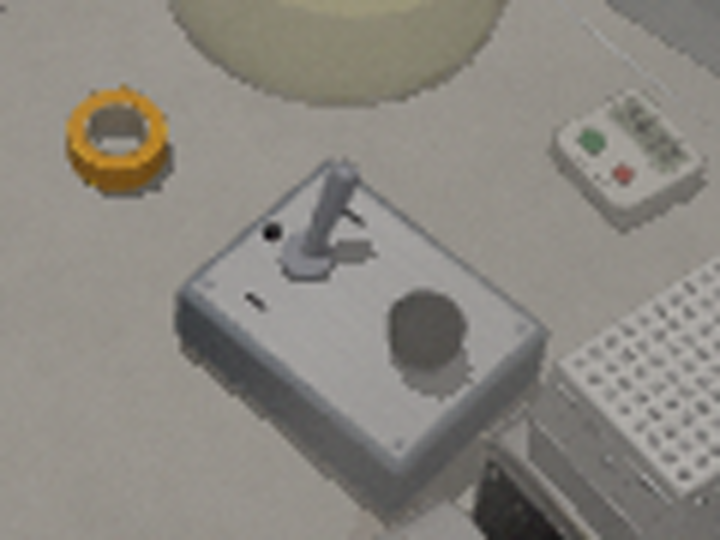

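View pics/side_ctl.png

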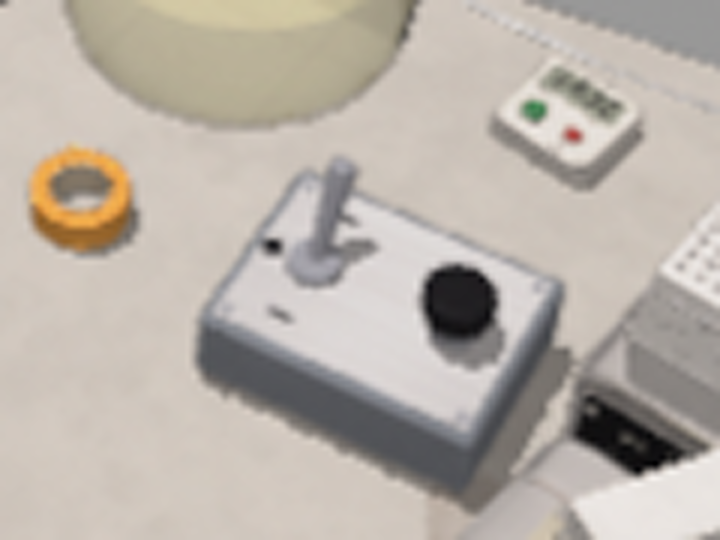

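```bash
python3 - <<'E'
from h import *
S=snap('scene');D=snap('side')
def sub(cam,u,v,r=12):
    # bright disc around seed
    g=cv2.cvtColor(cam[0],cv2.COLOR_RGB2GRAY);g=cv2.GaussianBlur(g,(3,3),0)
    u0,v0=int(round(u)),int(round(v))
    ref=np.median(g[v0-2:v0+3,u0-2:u0+3])
    p=g[v0-r:v0+r+1,u0-r:u0+r+1]
    t,m=cv2.threshold(p,0,255,cv2.THRESH_OTSU)
    n,l,st,c=cv2.connectedComponentsWithStats(m)
    k=np.bincount(l[r-3:r+4,r-3:r+4].ravel(),minlength=n)[1:].argmax()+1
    cs,_=cv2.findContours((l==k).astype(np.uint8),cv2.RETR_EXTERNAL,cv2.CHAIN_APPROX_NONE)
    e=cv2.fitEllipse(cv2.convexHull(max(cs,key=cv2.contourArea)))
    return (e[0][0]+u0-r,e[0][1]+v0-r),e[1]
P={'spot3':((336,188),(306,157)),'spot2':((428,260),(418,206)),'spot1':((525,337),(536,259))}
for k,(a,b) in P.items():
    pa,ea=sub(S,160+a[0]/5,120+a[1]/5);pb,eb=sub(D,150+b[0]/5,130+b[1]/5)
    print(k,np.round(pa,1),np.round(ea,1),np.round(pb,1),np.round(eb,1),tri(S,pa,D,pb).round(4),onz(S,*pa,.044)[:2].round(4),onz(D,*pb,.044)[:2].round(4))
# manual points
def m(name,a,b,so,do,s,z=None):
    pa=(so[0]+a[0]/s,so[1]+a[1]/s);pb=(do[0]+b[0]/s,do[1]+b[1]/s)
    X=tri(S,pa,D,pb);print(name,X.round(4),*( [onz(S,*pa,z)[:2].round(4),onz(D,*pb,z)[:2].round(4)] if z else []), 'resid',(proj(S,X)-pa).round(1),(proj(D,X)-pb).round(1))
so,do=(160,120),(150,130)
m('jarA lid',(171,308),(185,290),so,do,5,.067)
m('jarB lid',(246,388),(285,348),so,do,5,.075)
m('tray -y +x corner',(433,545),(500,465),so,do,5)
m('tray +y -x corner',(67,349),(80,352),so,do,5)
m('tray -y -x corner',(283,605),(393,562),so,do,5)
m('tray +y +x corner',(205,290),(220,288),so,do,5)
so,do=(240,240),(260,220)
m('knob top',(427,328),(460,296),so,do,6,.075)
m('tog tip',(342,172),(343,165),so,do,6)
m('tog base',(305,262),(315,268),so,do,6,.05)
m('ctl -x+y',(182,290),(203,322),so,do,6,.045)
m('ctl -x-y',(392,468),(465,440),so,do,6,.045)
m('ctl +x-y',(545,330),(558,285),so,do,6,.045)
m('ctl +x+y',(332,165),(305,175),so,do,6,.045)
m('tape',(117,128),(80,185),so,do,6,.019)
m('timer',(632,155),(570,115),so,do,6,.019)
E
```

```text
spot3 [226.6 157.3] [11.4 17.1] [210.9 160.9] [10.5 17.1] [0.5981 0.3635 0.044 ] [0.5983 0.3641] [0.5978 0.3631]
spot2 [245.  171.7] [11.9 17.6] [233.3 171. ] [11.1 17.9] [0.6028 0.264  0.0432] [0.6026 0.264 ] [0.6017 0.2627]
spot1 [264.5 187. ] [12.8 17.9] [256.8 181.4] [11.8 18.2] [0.6068 0.1639 0.0433] [0.6066 0.1639] [0.6059 0.163 ]
jarA lid [0.428  0.3182 0.0603] [0.4248 0.3132] [0.4225 0.3116] resid [0.1 0.2] [-0.1 -0.2]
jarB lid [0.4214 0.2234 0.0649] [0.4161 0.2152] [0.4136 0.2154] resid [0. 0.] [-0. -0.]
tray -y +x corner [0.462  0.0816 0.0094] resid [-0.1 -0.3] [0.2 0.3]
tray +y -x corner [0.3719 0.3674 0.0186] resid [0.  0.1] [-0.1 -0.1]
tray -y -x corner [0.3394 0.0711 0.0438] resid [0.5 1.9] [-0.9 -1.8]
tray +y +x corner [0.4612 0.3241 0.0435] resid [0.7 2.1] [-1.1 -2. ]
knob top [ 0.4216 -0.2497  0.0659] [ 0.4168 -0.2535] [ 0.4149 -0.2524] resid [-0.  -0.1] [0.  0.1]
tog tip [ 0.4338 -0.1769  0.096 ] resid [0.  0.1] [-0.1 -0.1]
tog base [ 0.4144 -0.1782  0.0416] [ 0.4105 -0.1813] [ 0.4078 -0.182 ] resid [0.1 0.2] [-0.1 -0.2]
ctl -x+y [ 0.3636 -0.1489  0.0313] [ 0.3579 -0.1542] [ 0.3536 -0.1554] resid [0.1 0.4] [-0.2 -0.4]
ctl -x-y [ 0.3699 -0.2841  0.0434] [ 0.3695 -0.284 ] [ 0.3684 -0.2851] resid [0.1 0.2] [-0.1 -0.2]
ctl +x-y [ 0.4813 -0.2724  0.0316] [ 0.4741 -0.2769] [ 0.4705 -0.2765] resid [0.  0.1] [-0.1 -0.1]
ctl +x+y [ 0.4679 -0.1401  0.0318] [ 0.4609 -0.1461] [ 0.4575 -0.1458] resid [0.  0.1] [-0.1 -0.1]
tape [ 0.4093 -0.0465  0.014 ] [ 0.4069 -0.049 ] [ 0.4056 -0.0491] resid [0.  0.1] [-0.  -0.1]
timer [ 0.6058 -0.2168  0.0029] [ 0.5953 -0.2235] [ 0.5917 -0.2219] resid [-0. -0.] [0. 0.]
```

```bash
cat >> h.py <<'E'
def rel(x,y,z,yaw=None):
    """deltas in tool axes to put TCP at world xyz; yaw(deg) of tool x"""
    s=sensors.get_state();M=R.from_quat(s['eef_rot']).as_matrix()
    d=M.T@(np.array([x,y,z])-s['position']);cy=np.degrees(np.arctan2(M[1,0],M[0,0]))
    t=None if yaw is None else -((yaw-cy+180)%360-180)
    print('t',round(s['time_s'],2),'pos',s['position'].round(4),'yaw',round(cy,2),'tilt',np.degrees(np.arccos(-M[2,2])).round(2),'w',round(s['width'],4),'F',np.round(s['ft_force'],1),'-> delta',d.round(4),'turn',t)
E
python3 - <<'E'
from h import *
S=snap('scene');D=snap('side')
for n,c in(('scene',S),('side',D)):
    h=cv2.cvtColor(c[0],cv2.COLOR_RGB2HSV)
    m=cv2.inRange(h,(22,60,90),(35,255,255));m[:, :230]=0
    n_,l,st,ce=cv2.connectedComponentsWithStats(m)
    k=st[1:,4].argmax()+1;x,y,w,hh,a=st[k];print(n,st[k])
    # widest, bottom
    print('bottom pt',onz(c,x+w/2,y+hh,0)[:2].round(3),'L',onz(c,x,y+hh*.7,.02)[:2].round(3),'R',onz(c,x+w,y+hh*.7,.02)[:2].round(3))
    print('center', ((onz(c,x,y+hh*.62,.03)+onz(c,x+w,y+hh*.62,.03))/2)[:2].round(3))
print('flask top',tri(S,(457/1.5,240/1.5),D,(458/1.5,214/1.5)), onz(S,457/1.5,240/1.5,.318),onz(D,458/1.5,214/1.5,.318))
rel(.42,.24,.42,92.5)
E
```

```text
scene [294 200  28  28 284]
bottom pt [ 0.624 -0.036] L [0.6   0.008] R [ 0.671 -0.049]
center [ 0.635 -0.02 ]
side [272 186  49  25 649]
bottom pt [ 0.605 -0.001] L [0.569 0.073] R [ 0.665 -0.057]
center [0.616 0.007]
flask top [ 0.58518199 -0.02440059  0.30363578] [ 0.57571972 -0.03080364  0.318     ] [ 0.56453737 -0.03864621  0.318     ]
t 0.55 pos [0.253  0.5987 0.4047] yaw 157.09 tilt 0.0 w 0.085 F [-0.5 -0.6 -0.2] -> delta [-0.2935 -0.2654 -0.0153] turn 64.59435697807862
```

```bash
python3 - <<'E'
from h import *
S=snap('scene');D=snap('side')
for c,L,Rr,T in((S,(400,345),(488,345),(457,240)),(D,(405,322),(494,322),(458,212))):
    print(onz(c,L[0]/1.5,L[1]/1.5,.03),onz(c,Rr[0]/1.5,Rr[1]/1.5,.03), onz(c,T[0]/1.5,T[1]/1.5,.318))
E
```

```text
[0.4970347  0.02385074 0.03      ] [ 0.64088967 -0.09265022  0.03      ] [ 0.57571972 -0.03080364  0.318     ]
[0.51436403 0.04159638 0.03      ] [ 0.62664978 -0.11020116  0.03      ] [ 0.56979539 -0.03528917  0.318     ]
```

send_rows(deltas=[[-0.04,-0.04,0,10],[-0.08,-0.08,0,20],[-0.12,-0.12,0,30],[-0.16,-0.16,0,40],[-0.2,-0.2,0,50],[-0.25,-0.23,0,60],[-0.293,-0.265,-0.015,64.6],[-0.293,-0.265,-0.015,64.6]], hand=-1, squeeze=50)

```text
time_s: 1.65
position: [0.4221, 0.2366, 0.421]
eef_rot: [0.695, 0.719, 0.001, 0.001]
ft_force: [0.8, 1.8, -0.0]
width: 0.0853
```

```bash
python3 - <<'E'
from h import *
rel(.42,.24,.42,92.5)
c=snap('wrist');big(c,'w1.png')
E
```

```text
t 1.65 pos [0.4221 0.2366 0.421 ] yaw 92.0 tilt 0.16 w 0.0853 F [ 0.8  1.8 -0. ] -> delta [ 0.0035 -0.002   0.001 ] turn -0.5014770309414303
```

View pics/w1.png

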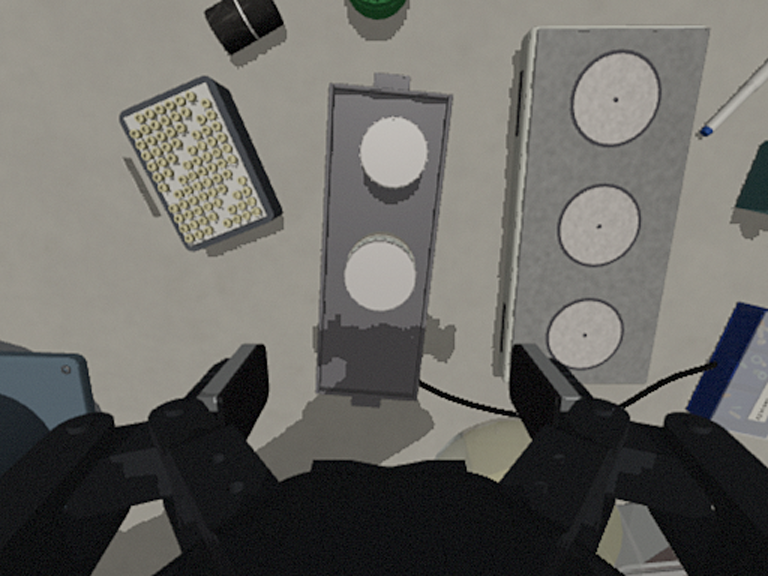

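The wrist view shows both lids, at (394,153) and (380,274) in the 1.5x picture. It also shows all three marks, the whole tray rim, and the arm's own shadow. I'll measure from this view together with the scene camera.

```bash
cat >> h.py <<'E'
def disc(cam,u,v,r,thr=None):
    g=cv2.GaussianBlur(cv2.cvtColor(cam[0],cv2.COLOR_RGB2GRAY),(3,3),0)
    u0,v0=int(round(u)),int(round(v));ys=max(v0-r,0);xs=max(u0-r,0)
    p=g[ys:v0+r+1,xs:u0+r+1]
    t,m=cv2.threshold(p,thr or 0,255,cv2.THRESH_BINARY if thr else cv2.THRESH_OTSU)
    n,l,st,c=cv2.connectedComponentsWithStats(m,connectivity=4)
    a,b=v0-ys,u0-xs
    k=np.bincount(l[a-3:a+4,b-3:b+4].ravel(),minlength=n)[1:].argmax()+1
    cs,_=cv2.findContours((l==k).astype(np.uint8),cv2.RETR_EXTERNAL,cv2.CHAIN_APPROX_NONE)
    cc=max(cs,key=cv2.contourArea);e=cv2.fitEllipse(cv2.convexHull(cc))
    return (e[0][0]+xs,e[0][1]+ys),e[1],cc.reshape(-1,2)+[xs,ys]
E
python3 - <<'E'
from h import *
W=snap('wrist');S=snap('scene')
for n,uv,r,z in(('A',(394,153),29,.067),('B',(380,274),30,.075),('s3',(616,98),38,.044),('s2',(599,226),36,.044),('s1',(585,333),33,.044)):
    p,e,cc=disc(W,uv[0]/1.5,uv[1]/1.5,r)
    X=onz(W,*p,z)
    q=[onz(W,*x,z)[:2] for x in cc];q=np.array(q);c2,rad=cv2.minEnclosingCircle(q.astype(np.float32))
    print(n,np.round(p,1),np.round(e,1),X.round(4),'diam mm on plane',(2e3*rad).__round__(1),'area diam',(2e3*np.sqrt(cv2.contourArea(q.astype(np.float32)*1000)/np.pi)/1000).round(1),np.round(c2,4))
SC={'s3':(226.6,157.3),'s2':(245,171.7),'s1':(264.5,187),'A':(160+171/5,120+308/5),'B':(160+246/5,120+388/5)}
for n,uv,r in(('A',(394,153),29),('B',(380,274),30),('s3',(616,98),38),('s2',(599,226),36),('s1',(585,333),33)):
    p,e,_=disc(W,uv[0]/1.5,uv[1]/1.5,r)
    print(n,'tri',tri(W,p,S,SC[n]).round(4))
C=np.array([onz(W,u/1.5,v/1.5,.025)[:2] for u,v in((331,85),(452,95),(417,397),(318,390))])
print('tray',C.round(4),C.mean(0).round(4),[np.linalg.norm(C[i]-C[(i+1)%4]).round(4) for i in range(4)])
E
```

```text
A [264.1 103.2] [44.6 46.3] [0.4248 0.3183 0.067 ] diam mm on plane 51.5 area diam 50.0 [0.4248 0.3177]
B [254.4 184.3] [47.3 50. ] [0.4171 0.2241 0.075 ] diam mm on plane 62.5 area diam 57.0 [0.4168 0.2236]
s3 [412.1  68.6] [52.1 61.6] [0.5994 0.3655 0.044 ] diam mm on plane 65.4 area diam 64.0 [0.5995 0.3646]
s2 [400.5 152.8] [46.8 53.6] [0.6033 0.2652 0.044 ] diam mm on plane 65.1 area diam 63.6 [0.6033 0.2643]
s1 [390.5 225.2] [41.6 48.5] [0.6073 0.165  0.044 ] diam mm on plane 65.4 area diam 63.5 [0.6072 0.1643]
A tri [0.426  0.3178 0.0626]
B tri [0.4184 0.2216 0.0679]
s3 tri [0.5998 0.3658 0.0423]
s2 tri [0.6037 0.2651 0.0427]
s1 tri [0.6075 0.1647 0.0429]
tray [[0.3693 0.3729]
 [0.4699 0.3693]
 [0.4571 0.0863]
 [0.3568 0.0904]] [0.4133 0.2297] [np.float64(0.1007), np.float64(0.2832), np.float64(0.1004), np.float64(0.2828)]
```

```bash
python3 - <<'E'
from h import *
rel(.4248,.318,.201,92)
E
```

```text
t 1.8 pos [0.4193 0.2414 0.4197] yaw 92.58 tilt 0.04 w 0.0855 F [-0.1 -0.2 -0.4] -> delta [0.0761 0.009  0.2188] turn 0.577319616952849
```

```bash
python3 - <<'E'
from h import *
W=snap('wrist');big(W,'w2.png')
for n,uv,r,z in(('A',(394,160),29,.067),('B',(380,280),30,.075),('s3',(616,105),38,.044),('s2',(599,233),36,.044),('s1',(585,338),33,.044)):
    p,e,cc=disc(W,uv[0]/1.5,uv[1]/1.5,r)
    q=np.array([onz(W,*x,z)[:2] for x in cc]);c2,rad=cv2.minEnclosingCircle(q.astype(np.float32))
    print(n,np.round(p,1),onz(W,*p,z).round(4),(2e3*rad).__round__(1))
rel(.4248,.318,.201,92)
E
```

```text
A [266.  105.3] [0.4248 0.3183 0.067 ] 51.6
B [255.7 186.2] [0.4169 0.2242 0.075 ] 62.4
s3 [414.3  71.4] [0.5995 0.3655 0.044 ] 65.5
s2 [402.1 155.5] [0.6034 0.2652 0.044 ] 65.1
s1 [391.7 227.7] [0.6075 0.1651 0.044 ] 67.5
t 1.85 pos [0.4191 0.2418 0.4195] yaw 92.64 tilt 0.03 w 0.0853 F [-0.4  0.4 -0.4] -> delta [0.0758 0.0093 0.2185] turn 0.637339803860641
```

send_rows(deltas=[[0.04,0.005,0,0],[0.076,0.009,0.03,0],[0.076,0.009,0.08,0],[0.076,0.009,0.13,0],[0.076,0.009,0.17,0],[0.076,0.009,0.2,0],[0.076,0.009,0.2185,0],[0.076,0.009,0.2185,0]])

```text
time_s: 2.85
position: [0.4247, 0.3173, 0.2002]
eef_rot: [0.691, 0.723, -0.001, -0.0]
ft_force: [0.1, -0.5, 0.1]
width: 0.0859
```

send_rows(deltas=[[0,0,0,0],[0,0,0,0]])

```text
time_s: 3.1
position: [0.4258, 0.3174, 0.2023]
eef_rot: [0.691, 0.722, 0.001, 0.0]
ft_force: [0.0, 0.7, -0.8]
width: 0.0851
```

```bash
python3 - <<'E'
from h import *
rel(.4248,.318,.201,92)
W=snap('wrist');big(W,'w3.png')
E
```

```text
t 3.1 pos [0.4258 0.3174 0.2023] yaw 92.5 tilt 0.13 w 0.0851 F [ 0.   0.7 -0.8] -> delta [ 0.0007 -0.001   0.0013] turn 0.5040297993288334
```

View pics/w3.png

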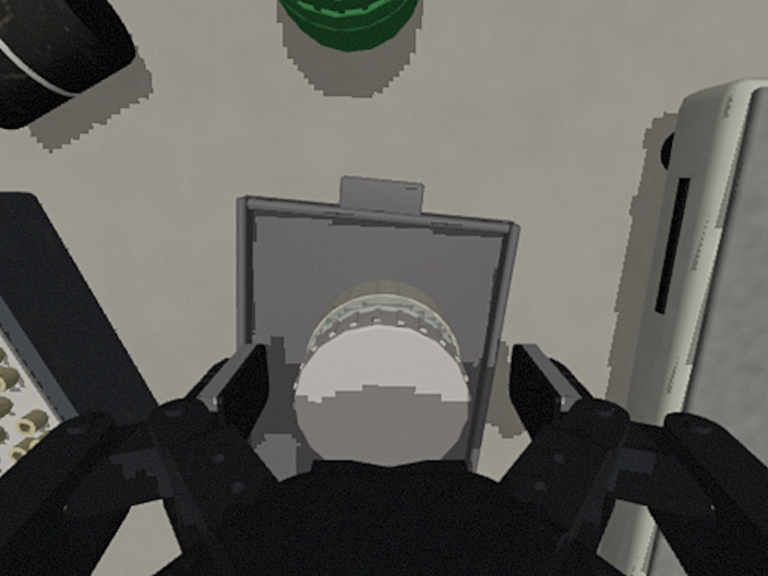

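The jar lid is centred between the pads at (385,400), so I'll close and lift.

send_rows(deltas=[[0,0,0,0],[0,0,0,0],[0,0,0,0],[0,0,0,0],[0,0,0,0],[0,0,0,0]], hand=1, squeeze=60)

```text
time_s: 3.9
position: [0.4255, 0.3169, 0.202]
eef_rot: [0.692, 0.722, 0.0, -0.0]
ft_force: [-1.9, -1.8, 10.7]
width: 0.0519
```

send_rows(deltas=[[0,0,-0.02,0],[0,0,-0.05,0],[0,0,-0.1,0],[0,0,-0.12,0],[0,0,-0.12,0]])

```text
time_s: 4.53
position: [0.4258, 0.3171, 0.3224]
eef_rot: [0.692, 0.722, 0.001, 0.0]
ft_force: [-0.0, -0.1, -2.4]
width: 0.0513
```

```bash
python3 - <<'E'
from h import *
rel(.5995,.3653,.32,92.5)
W=snap('wrist');big(W,'w4.png')
E
```

```text
t 4.53 pos [0.4258 0.3171 0.3224] yaw 92.5 tilt 0.17 w 0.0513 F [-0.  -0.1 -2.4] -> delta [0.0405 0.1757 0.0028] turn -0.003821388072310583
```

View pics/w4.png

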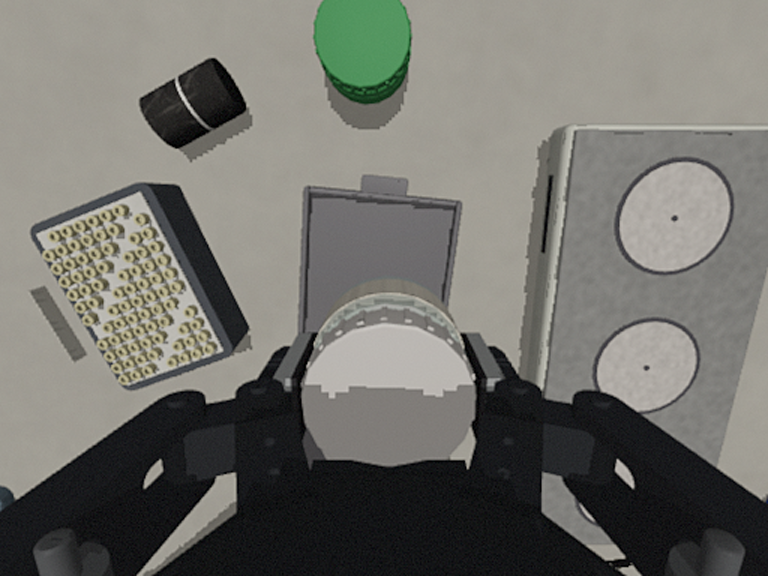

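Jar held, with an opening of 51 mm. The lid looks level and spot 3 is visible at (675,217). I'll carry it there and lower it to just above the plate.

send_rows(deltas=[[0.008,0.035,0,0],[0.018,0.08,0,0],[0.03,0.125,0,0],[0.038,0.165,0,0],[0.0405,0.176,0.01,0],[0.0405,0.176,0.04,0],[0.0405,0.176,0.07,0],[0.0405,0.176,0.082,0]])

```text
time_s: 5.58
position: [0.5975, 0.3643, 0.2352]
eef_rot: [0.691, 0.722, -0.003, -0.001]
ft_force: [-0.5, 0.1, -0.5]
width: 0.0518
```

send_rows(deltas=[[0,0,0,0],[0,0,0,0]])

```text
time_s: 5.82
position: [0.5999, 0.3653, 0.2403]
eef_rot: [0.692, 0.722, 0.001, 0.0]
ft_force: [-0.2, -0.5, -0.7]
width: 0.0517
```

```bash
python3 - <<'E'
from h import *
rel(.5995,.3653,.232,92.5)
W=snap('wrist');big(W,'w5.png');S=snap('scene')
cv2.imwrite('pics/s5.png',cv2.resize(S[0][120:240,160:300,::-1],None,fx=5,fy=5,interpolation=cv2.INTER_CUBIC))
E
```

```text
t 5.83 pos [0.5999 0.3653 0.2403] yaw 92.5 tilt 0.1 w 0.0517 F [-0.2 -0.5 -0.7] -> delta [ 0.     -0.0004  0.0083] turn 0.0012403764330315425
```

View pics/w5.png

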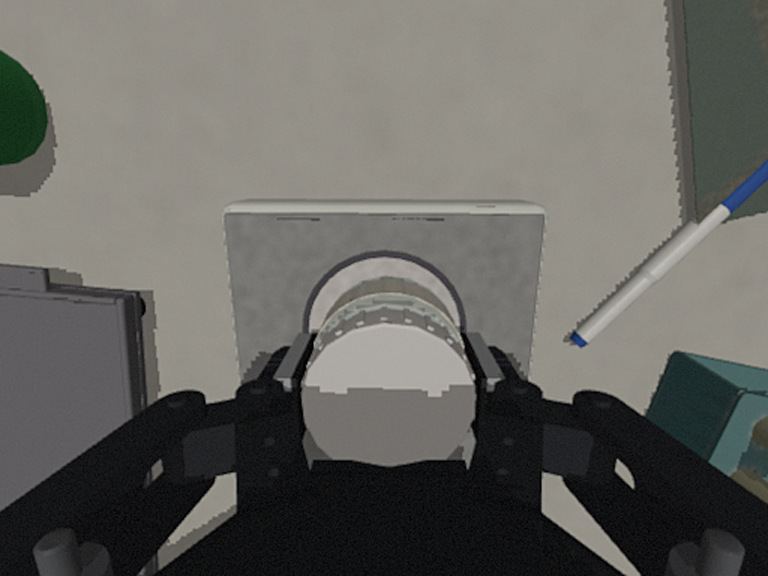

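View pics/s5.png

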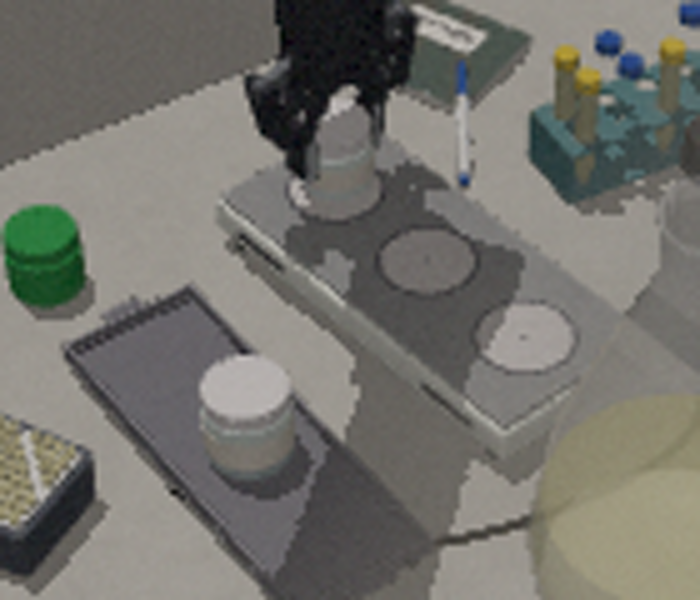

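Both the wrist and scene views show the jar centred over mark 3 and just above it. I'll lower it gently onto the plate.

send_rows(deltas=[[0,0,0.004,0],[0,0,0.006,0],[0,0,0.008,0],[0,0,0.009,0],[0,0,0.009,0]])

```text
time_s: 6.55
position: [0.5995, 0.365, 0.2312]
eef_rot: [0.692, 0.722, -0.0, -0.0]
ft_force: [-3.3, -1.5, 6.1]
width: 0.0517
```

send_rows(deltas=[[0,0,0,0],[0,0,0,0],[0,0,0,0],[0,0,0,0],[0,0,-0.03,0],[0,0,-0.08,0],[0,0,-0.14,0],[0,0,-0.19,0]], hand=-1)

```text
time_s: 7.55
position: [0.5996, 0.3649, 0.4228]
eef_rot: [0.692, 0.722, 0.001, 0.0]
ft_force: [0.5, 1.0, -0.5]
width: 0.0852
```

```bash
python3 - <<'E'
from h import *
rel(.417,.224,.42,92.5)
W=snap('wrist');big(W,'w6.png')
E
```

```text
t 7.55 pos [0.5996 0.3649 0.4228] yaw 92.48 tilt 0.09 w 0.0852 F [ 0.5  1.  -0.5] -> delta [-0.1329 -0.1886  0.0024] turn -0.015509599951485598
```

View pics/w6.png

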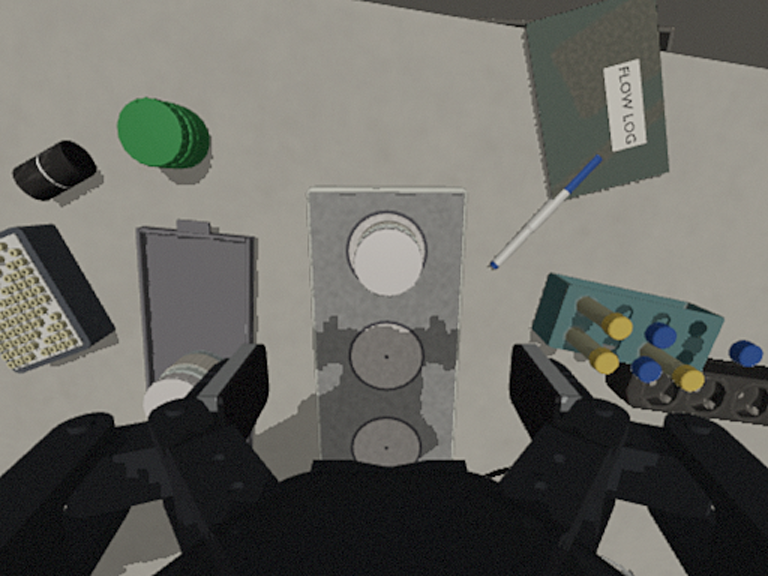

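```bash
python3 - <<'E'
from h import *
W=snap('wrist')
p,e,cc=disc(W,388/1.5,262/1.5,30,190)
print(p,e,onz(W,*p,.096))
E
```

```text
Traceback (most recent call last):
  File "h.py", line 42, in disc
    k=np.bincount(l[a-3:a+4,b-3:b+4].ravel(),minlength=n)[1:].argmax()+1
      ~~~~~~~~~~~~~~~~~~~~~~~~~~~~~~~~~~~~~~~~~~~~~~~~~~~~~~~~~~~~~~^^
ValueError: attempt to get argmax of an empty sequence
```

send_rows(deltas=[[-0.03,-0.04,0,0],[-0.06,-0.09,0,0],[-0.1,-0.14,0,0],[-0.125,-0.18,0,0],[-0.133,-0.189,0.05,0],[-0.133,-0.189,0.09,0],[-0.133,-0.189,0.09,0],[-0.133,-0.189,0.09,0]])

```text
time_s: 8.65
position: [0.4172, 0.2242, 0.3313]
eef_rot: [0.692, 0.722, 0.001, 0.0]
ft_force: [0.1, -0.2, 0.5]
width: 0.0857
```

```bash
python3 - <<'E'
from h import *
W=snap('wrist');big(W,'w7.png')
p0=proj(W,(.417,.224,.075));print(p0)
for t in(None,150,190):
  p,e,cc=disc(W,*p0,42,t)
  print(p,e,onz(W,*p,.075))
rel(.417,.224,.202,92.5)
E
```

```text
[257.43501366 193.40949567]
(257.6111145019531, 192.50249099731445) (66.1310806274414, 69.01922607421875) [0.41711929 0.22483116 0.075     ]
(257.4753112792969, 195.12128829956055) (62.031517028808594, 65.45409393310547) [0.41710027 0.22244105 0.075     ]Traceback (most recent call last):
  File "<stdin>", line 5, in <module>
  File "h.py", line 42, in disc
    k=np.bincount(l[a-3:a+4,b-3:b+4].ravel(),minlength=n)[1:].argmax()+1
      ~~~~~~~~~~~~~~~~~~~~~~~~~~~~~~~~~~~~~~~~~~~~~~~~~~~~~~~~~~~~~~^^
ValueError: attempt to get argmax of an empty sequence
```

View pics/w7.png

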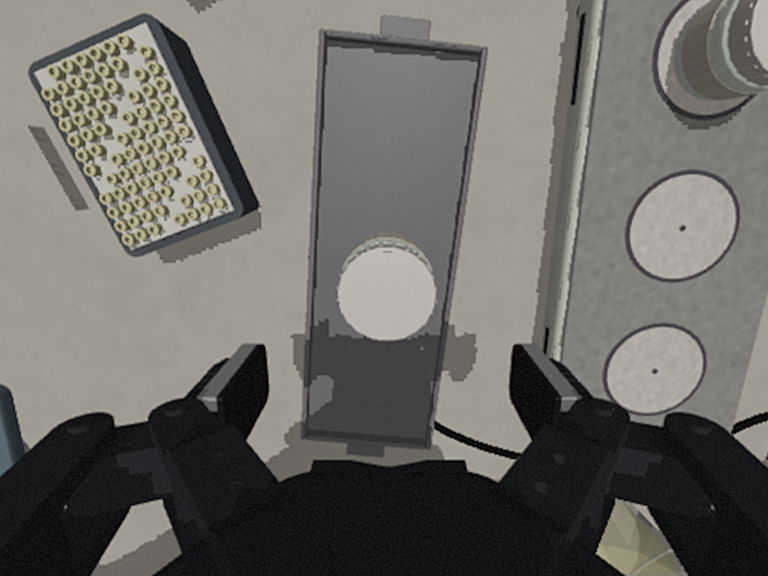

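Jar B is at (387,292), centred under the tool. I'll descend and grip it.

send_rows(deltas=[[0,0,0.04,0],[0,0,0.08,0],[0,0,0.115,0],[0,0,0.128,0],[0,0,0.128,0],[0,0,0.128,0]])

```text
time_s: 9.45
position: [0.4173, 0.2244, 0.2036]
eef_rot: [0.692, 0.722, 0.001, 0.0]
ft_force: [-0.7, 0.4, -1.1]
width: 0.0853
```

send_rows(deltas=[[0,0,0,0],[0,0,0,0],[0,0,0,0],[0,0,0,0],[0,0,0,0],[0,0,0,0]], hand=1)

```text
time_s: 10.2
position: [0.4168, 0.2242, 0.2035]
eef_rot: [0.692, 0.722, 0.001, -0.0]
ft_force: [-2.1, -1.0, 14.1]
width: 0.0585
```

send_rows(deltas=[[0,0,-0.02,0],[0,0,-0.05,0],[0,0,-0.1,0],[0,0,-0.12,0],[0,0,-0.12,0]])

```text
time_s: 10.82
position: [0.4168, 0.2242, 0.3235]
eef_rot: [0.691, 0.722, 0.002, 0.0]
ft_force: [0.2, -0.4, -1.9]
width: 0.0581
```

```bash
python3 - <<'E'
from h import *
rel(.6033,.265,.32,92.5)
W=snap('wrist');big(W,'w8.png')
E
```

```text
t 10.82 pos [0.4168 0.2242 0.3235] yaw 92.51 tilt 0.19 w 0.0581 F [ 0.2 -0.4 -1.9] -> delta [0.0326 0.1881 0.0041] turn 0.005332634025336347
```

View pics/w8.png

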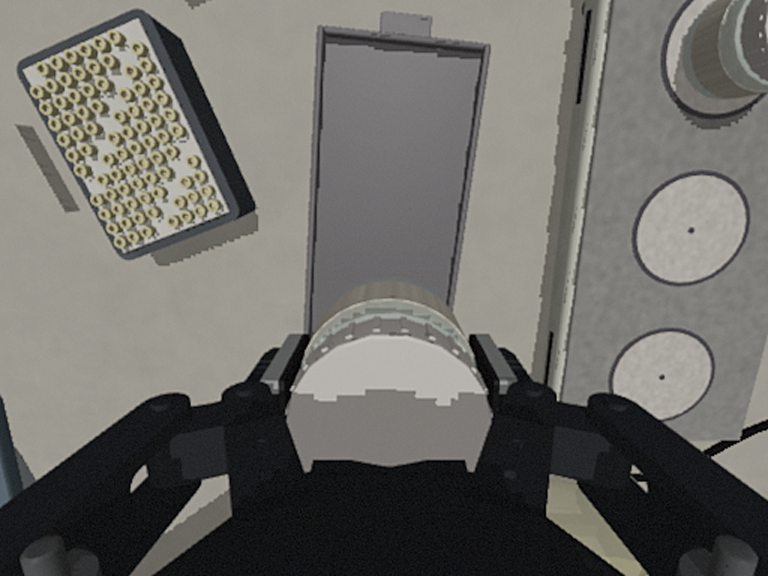

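Gripped and level. I'll carry it to spot 2.

send_rows(deltas=[[0.006,0.04,0,0],[0.014,0.085,0,0],[0.022,0.13,0,0],[0.03,0.175,0,0],[0.0326,0.188,0.02,0],[0.0326,0.188,0.055,0],[0.0326,0.188,0.082,0],[0.0326,0.188,0.082,0]])

```text
time_s: 11.88
position: [0.6014, 0.2639, 0.2363]
eef_rot: [0.692, 0.722, -0.003, -0.001]
ft_force: [0.4, 0.4, -2.3]
width: 0.0579
```

send_rows(deltas=[[0,0,0,0],[0,0,0,0]])

```text
time_s: 12.12
position: [0.6032, 0.2648, 0.2412]
eef_rot: [0.692, 0.722, 0.001, 0.0]
ft_force: [-0.4, 0.6, -1.7]
width: 0.058
```

```bash
python3 - <<'E'
from h import *
rel(.6033,.265,.2325,92.5)
W=snap('wrist');big(W,'w9.png');S=snap('scene')
cv2.imwrite('pics/s9.png',cv2.resize(S[0][120:240,160:300,::-1],None,fx=5,fy=5,interpolation=cv2.INTER_CUBIC))
E
```

```text
t 12.12 pos [0.6032 0.2648 0.2412] yaw 92.5 tilt 0.08 w 0.058 F [-0.4  0.6 -1.7] -> delta [0.0002 0.0001 0.0087] turn -0.004060111316448456
```

View pics/w9.png

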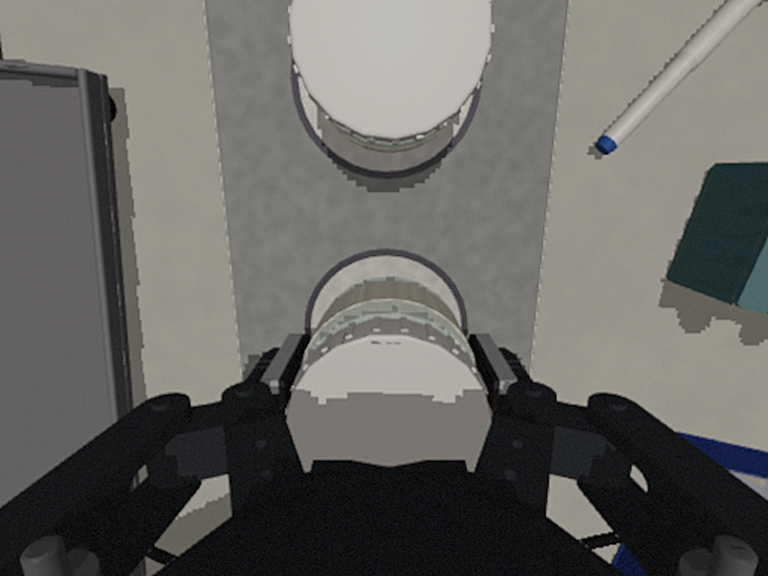

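View pics/s9.png

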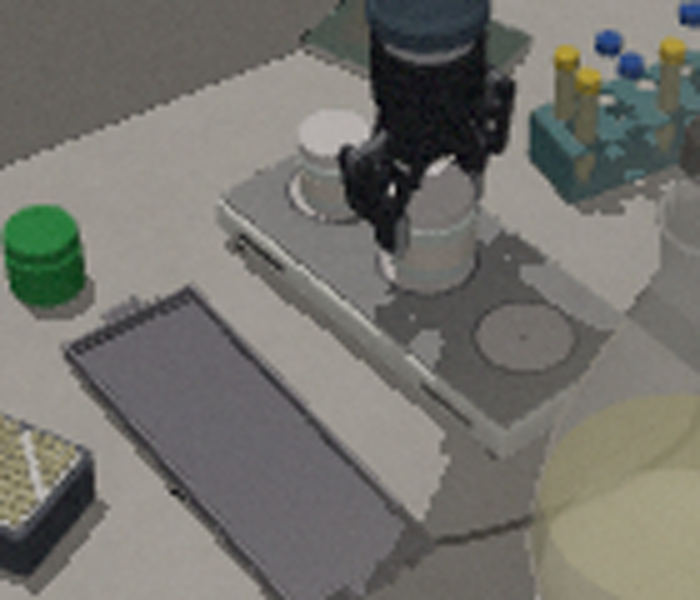

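Centred over mark 2, so I'll lower and release. Jar A still stands centred on mark 3.

send_rows(deltas=[[0,0,0.004,0],[0,0,0.006,0],[0,0,0.008,0],[0,0,0.009,0],[0,0,0.009,0]])

```text
time_s: 12.85
position: [0.6029, 0.2646, 0.2327]
eef_rot: [0.692, 0.722, -0.0, -0.0]
ft_force: [-5.5, -1.5, 10.2]
width: 0.0584
```

send_rows(deltas=[[0,0,0,0],[0,0,0,0],[0,0,0,0],[0,0,0,0],[0,0,-0.03,0],[0,0,-0.08,0],[0,0,-0.14,0],[0,0,-0.19,0]], hand=-1)

```text
time_s: 13.85
position: [0.603, 0.2646, 0.4237]
eef_rot: [0.692, 0.722, 0.001, 0.0]
ft_force: [0.2, 0.2, 0.7]
width: 0.0856
```

```bash
python3 - <<'E'
from h import *
W=snap('wrist');big(W,'w10.png')
for X in((.5995,.365,.096),(.6033,.265,.104)):
    p0=proj(W,X);p,e,cc=disc(W,*p0,30);print(p0,p,e,onz(W,*p,X[2]))
rel(.4,.27,.45,92.5)
rel(.417,-.253,.4,92.5)
print(sensors.get_state()['joint_pos'].round(2))
E
```

```text
[258.56290226  80.25940375] (258.37757682800293, 80.12875366210938) (52.53703308105469, 55.08647918701172) [0.59930356 0.36511762 0.096     ]
[258.13337015 176.62336448] (259.73950386047363, 176.1289577484131) (50.418251037597656, 58.75105285644531) [0.60504186 0.26563217 0.104     ]
t 13.9 pos [0.6047 0.2648 0.4309] yaw 92.47 tilt 0.67 w 0.0854 F [3.5 0.  5.5] -> delta [ 0.0141 -0.2041 -0.0212] turn -0.028275875121238414
t 13.9 pos [0.6047 0.2648 0.4309] yaw 92.47 tilt 0.67 w 0.0854 F [3.5 0.  5.5] -> delta [-0.5094 -0.2102  0.0262] turn -0.028275875121238414
[-0.72  0.54  0.36  1.5  -0.2   1.12 -0.28]
```

View pics/w10.png

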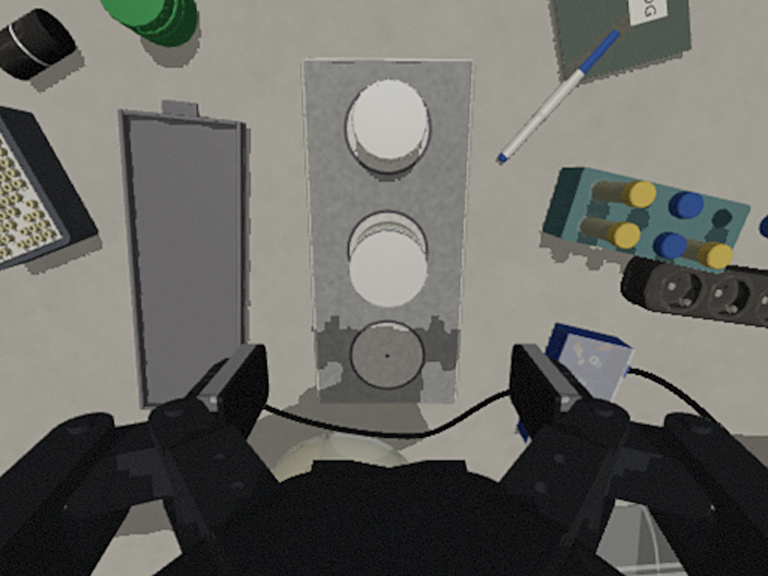

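Both jars stand on their marks: lids at (388,118) and (388,268), within 2 mm. Now I'll carry the open gripper round to the controller, keeping x at about 0.39 and well short of the flask.

send_rows(deltas=[[0.003,-0.04,-0.01,0],[0.006,-0.09,-0.02,0],[0.01,-0.14,-0.03,0],[0.014,-0.19,-0.03,0],[0.0,-0.215,-0.03,0],[-0.04,-0.22,-0.03,0],[-0.09,-0.222,-0.03,0],[-0.14,-0.225,-0.03,0]])

```text
time_s: 14.9
position: [0.3839, 0.1136, 0.4512]
eef_rot: [0.691, 0.723, 0.0, 0.0]
ft_force: [0.2, -0.3, -0.3]
width: 0.0854
```

```bash
python3 - <<'E'
from h import *
rel(.395,-.19,.43,95.8)
E
```

```text
t 14.9 pos [0.3839 0.1136 0.4512] yaw 92.53 tilt 0.04 w 0.0854 F [ 0.2 -0.3 -0.3] -> delta [-0.3038 -0.0023  0.0211] turn -3.2727385465213956
```

send_rows(deltas=[[-0.04,0,0,0],[-0.1,0,0,0],[-0.16,0,0,-1],[-0.22,0,0.01,-2],[-0.27,-0.002,0.02,-3.3],[-0.304,-0.002,0.021,-3.3],[-0.304,-0.002,0.021,-3.3],[-0.304,-0.002,0.021,-3.3]])

```text
time_s: 15.9
position: [0.3954, -0.1881, 0.43]
eef_rot: [0.67, 0.742, 0.0, -0.0]
ft_force: [0.2, 0.5, -0.1]
width: 0.0852
```

```bash
python3 - <<'E'
from h import *
W=snap('wrist');big(W,'w11.png')
rel(.417,-.253,.4,95.8)
for X in((.416,-.253,.075),(.4087,-.1815,.045)): print(proj(W,X)*1.5)
E
```

```text
t 15.95 pos [ 0.3955 -0.1877  0.4301] yaw 95.88 tilt 0.04 w 0.0852 F [ 1.  -0.7  0.4] -> delta [-0.0671  0.0147  0.03  ] turn 0.08275145017375962
[403.740783  331.7505302]
[403.26170774 243.27122431]
```

View pics/w11.png

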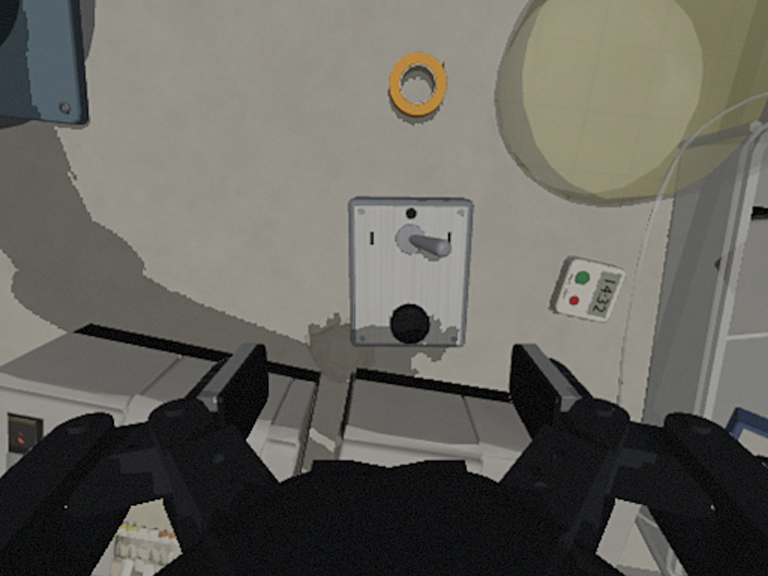

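```bash
python3 - <<'E'
from h import *
W=snap('wrist');D=snap('side');S=snap('scene')
cv2.imwrite('pics/w11c.png',cv2.resize(W[0][120:280,200:350,::-1],None,fx=3.7,fy=3.7,interpolation=cv2.INTER_CUBIC))
cv2.imwrite('pics/d11.png',cv2.resize(D[0][230:330,280:400,::-1],None,fx=6,fy=6,interpolation=cv2.INTER_CUBIC))
k=(410/1.5,324/1.5)
print('knob',onz(W,*k,.075),tri(W,k,D,(260+460/6,220+296/6)),tri(W,k,S,(240+427/6,240+328/6)))
b=(410/1.5,239/1.5);print('base',onz(W,*b,.05))
t=(443/1.5,247/1.5);print('tip',tri(W,t,D,(260+343/6,220+165/6)),tri(W,t,S,(240+342/6,240+172/6)))
C=np.array([onz(W,u/1.5,v/1.5,.045)[:2] for u,v in((349,200),(472,200),(466,346),(352,346))]);print(C.round(4),C.mean(0),np.degrees(np.arctan2(*(C[0]-C[3])[::-1])),np.degrees(np.arctan2(*(C[1]-C[2])[::-1])))
E
```

```text
knob [ 0.42082071 -0.24493966  0.075     ] [ 0.4220801  -0.24904778  0.06498166] [ 0.4221012  -0.24915156  0.06429261]
base [ 0.41405618 -0.17588923  0.05      ]
tip [ 0.43814225 -0.17409721  0.0893205 ] [ 0.43754639 -0.17341135  0.08952191]
[[ 0.3581 -0.1484]
 [ 0.4637 -0.1375]
 [ 0.4793 -0.273 ]
 [ 0.3714 -0.2841]] [ 0.41813932 -0.21076171] 95.60356668710418 96.57886339798988
```

View pics/w11c.png

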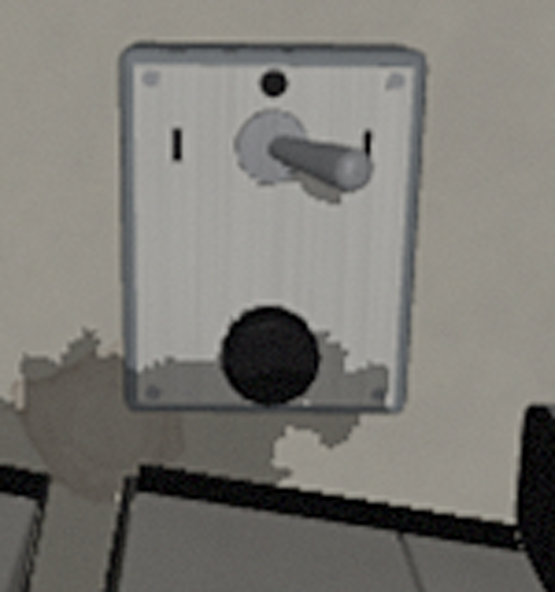

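View pics/d11.png

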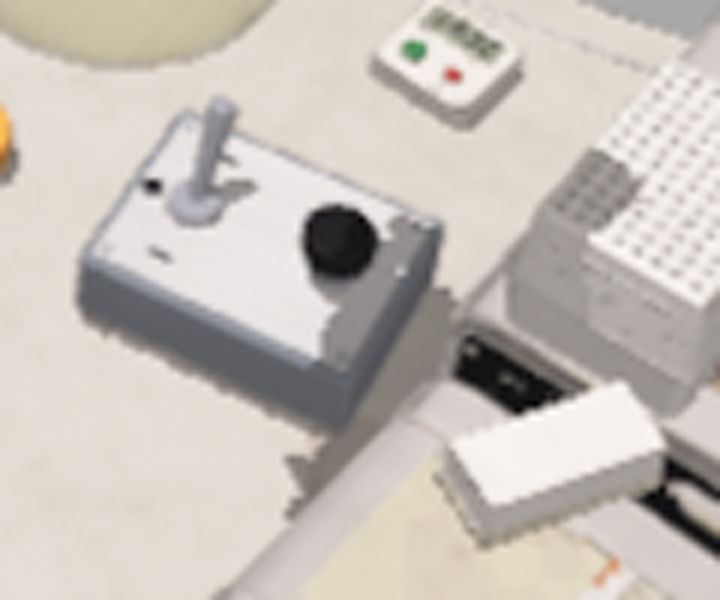

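```bash
python3 - <<'E'
from h import *
W=snap('wrist');D=snap('side')
for w in((140,465),(128,490)):
  for d in((455,340),(465,320),(510,290)):
    a=(200+w[0]/3.7,120+w[1]/3.7);b=(280+d[0]/6,230+d[1]/6)
    X=tri(W,a,D,b);print(w,d,X.round(3),(proj(W,X)-a).round(1))
w=(520,545);print([onz(W,200+w[0]/3.7,120+w[1]/3.7,z).round(3) for z in(.05,.1,.15)])
w=(128,490);print([onz(W,200+w[0]/3.7,120+w[1]/3.7,z).round(3) for z in(.05,.1,.15)])
rel(.4215,-.245,.36,95.8)
E
```

```text
(140, 465) (455, 340) [ 0.389 -0.31   0.065] [6.4 9. ]
(140, 465) (465, 320) [ 0.391 -0.308  0.073] [ 8.  11.4]
(140, 465) (510, 290) [ 0.398 -0.312  0.085] [12.8 19.1]
(128, 490) (455, 340) [ 0.384 -0.314  0.074] [5.6 7.7]
(128, 490) (465, 320) [ 0.387 -0.312  0.082] [ 7.2 10.2]
(128, 490) (510, 290) [ 0.394 -0.316  0.093] [12.2 17.9]
[array([ 0.531, -0.324,  0.05 ]), array([ 0.511, -0.295,  0.1  ]), array([ 0.49 , -0.266,  0.15 ])]
[array([ 0.375, -0.316,  0.05 ]), array([ 0.377, -0.288,  0.1  ]), array([ 0.379, -0.26 ,  0.15 ])]
t 16.2 pos [ 0.3956 -0.1881  0.4303] yaw 95.88 tilt 0.03 w 0.0854 F [-0.5  0.3 -0.4] -> delta [-0.0593  0.0199  0.0703] turn 0.08100836279277246
```

send_rows(deltas=[[-0.02,0.007,0.02,0],[-0.045,0.015,0.05,0],[-0.059,0.02,0.07,0],[-0.059,0.02,0.07,0],[-0.059,0.02,0.07,0]])

```text
time_s: 16.82
position: [0.4213, -0.245, 0.3607]
eef_rot: [0.67, 0.742, 0.0, 0.0]
ft_force: [0.2, -0.2, 0.4]
width: 0.0856
```

```bash
python3 - <<'E'
from h import *
W=snap('wrist');big(W,'w12.png');rel(.422,-.249,.223,95.8)
print(W[3],W[2].tolist())
E
```

```text
t 16.88 pos [ 0.4214 -0.245   0.361 ] yaw 95.84 tilt 0.06 w 0.0859 F [ 0.5 -0.7  0.2] -> delta [-0.0041  0.      0.138 ] turn 0.03830079237641826
[ 0.41526746 -0.17927797  0.33025239] [[0.9948791465775464, 0.09734223846025152, 0.02720243218311881], [0.10106918352131383, -0.9600356908986624, -0.2609913644990195], [0.0007098221359144016, 0.262404193587436, -0.9649577894085624]]
```

View pics/w12.png

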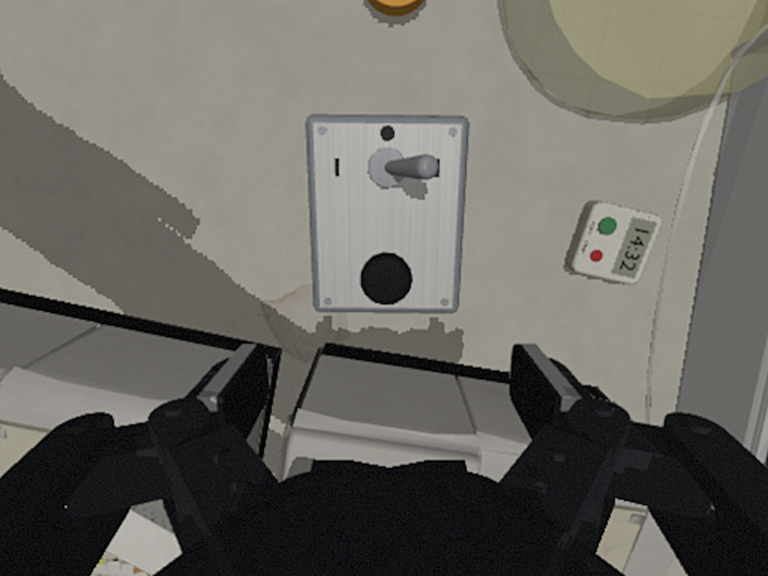

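```bash
python3 - <<'E'
from h import *
W=snap('wrist')
off=W[3]-np.array([.4214,-.245,.361])
V=(None,W[1],W[2],np.array([.3955,-.1877,.4301])+off)
for a,b in(((353,372),(323,346)),((360,380),(330,355)),((410,324),(386,278)),((443,247),(428,166)),((411,239),(387,167))):
    a=np.array(a)/1.5;b=np.array(b)/1.5;X=tri(V,a,W,b);print(X.round(4),(proj(W,X)-b).round(1))
p,e,cc=disc((255-W[0],)+W[1:],386/1.5,278/1.5,24);print(p,e,onz(W,*p,.075),onz(W,*p,.07))
E
```

```text
[ 0.374  -0.3295  0.0092] [-0.5  0.5]
[ 0.3824 -0.3291  0.0259] [-0.4  0.5]
[ 0.4213 -0.2467  0.0711] [ 0.3 -0.1]
[ 0.438  -0.1735  0.0892] [-0.  0.]
[ 0.4149 -0.1759  0.0513] [ 0.4 -0.1]
(256.6698989868164, 185.3384017944336) (34.28566360473633, 34.38172912597656) [ 0.4203573 -0.2459096  0.075    ] [ 0.4204553 -0.2472152  0.07     ]
```

Knob centred in the wrist view at (386,278), at about (0.421,-0.2465). The nearby device's edge is low and at y of about -0.33, so it's clear. Descending onto the knob.

send_rows(deltas=[[-0.0015,0,0.04,0],[-0.0015,0,0.08,0],[-0.0015,0,0.115,0],[-0.0015,0,0.132,0],[-0.0015,0,0.138,0],[-0.0015,0,0.138,0],[-0.0015,0,0.138,0]])

```text
time_s: 17.8
position: [0.4219, -0.2472, 0.2232]
eef_rot: [0.67, 0.742, 0.0, 0.001]
ft_force: [-0.2, 0.5, 0.8]
width: 0.0856
```

```bash
python3 - <<'E'
from h import *
W=snap('wrist');big(W,'w13.png');rel(.421,-.2465,.223,95.8)
E
```

```text
t 17.85 pos [ 0.4219 -0.2471  0.2231] yaw 95.8 tilt 0.1 w 0.0853 F [ 0.4 -0.6  0.1] -> delta [ 0.0007 -0.0008  0.0001] turn 0.0012275129719796496
```

View pics/w13.png

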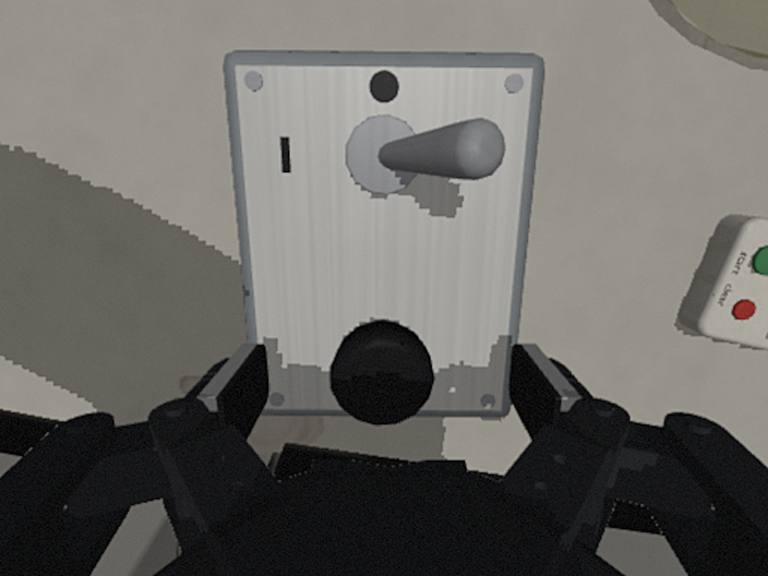

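```bash
python3 - <<'E'
from h import *
W=snap('wrist');print(proj(W,(.4219,-.2471,.075))*1.5, onz(W,382/1.5,372/1.5,.075))
E
```

```text
[385.71923733 382.82901336] [ 0.4203268  -0.24336603  0.075     ]
```

send_rows(deltas=[[0,-0.001,0,0],[0,-0.001,0,0],[0,-0.001,0,0],[0,-0.001,0,0],[0,-0.001,0,0],[0,-0.001,0,0],[0,-0.001,0,0],[0,-0.001,0,0]], hand=1, squeeze=90)

```text
time_s: 18.9
position: [0.4199, -0.2473, 0.2228]
eef_rot: [0.671, 0.742, 0.0, -0.001]
ft_force: [-4.8, 2.5, 11.9]
width: 0.0324
```

send_rows(deltas=[[0,0,-0.004,0],[0,0,-0.008,0],[0,0,-0.012,0],[0,0,-0.016,0],[0,0,-0.019,0],[0,0,-0.019,0],[0,0,-0.019,0]])

```text
time_s: 19.77
position: [0.4199, -0.2471, 0.2411]
eef_rot: [0.671, 0.742, -0.0, -0.0]
ft_force: [-5.2, -1.7, -2.1]
width: 0.0315
```

```bash
python3 - <<'E'
from h import *
W=snap('wrist');big(W,'w14.png');rel(.421,-.2465,.223,95.8)
D=snap('side');cv2.imwrite('pics/d14.png',cv2.resize(D[0][220:310,270:390,::-1],None,fx=6,fy=6,interpolation=cv2.INTER_CUBIC))
E
```

```text
t 19.82 pos [ 0.42   -0.2471  0.2411] yaw 95.78 tilt 0.06 w 0.0318 F [-5.  -1.9 -2.6] -> delta [0.0005 0.0011 0.0181] turn -0.01767464770443894
```

View pics/w14.png

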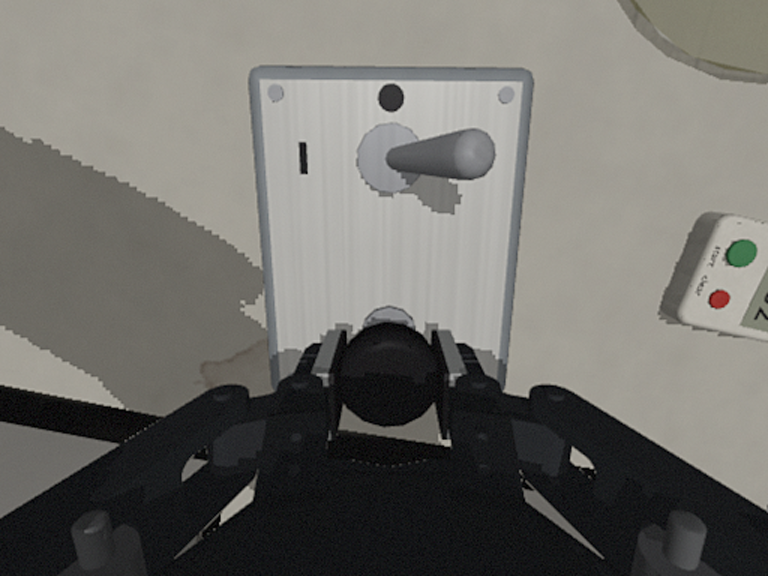

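View pics/d14.png

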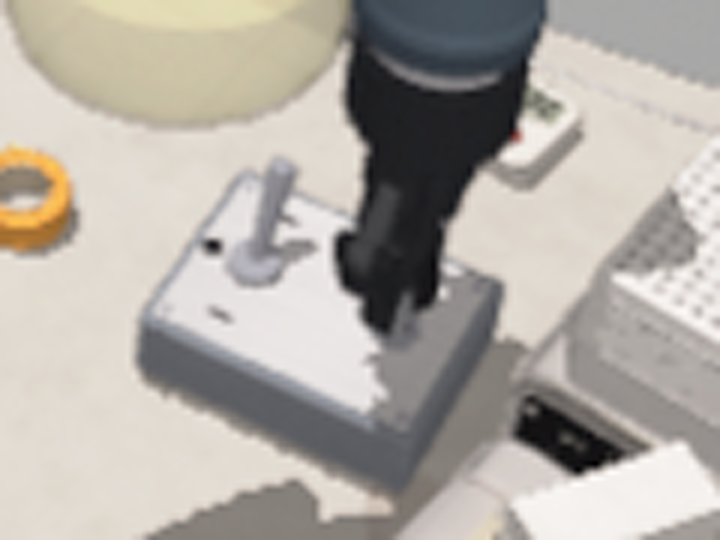

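The knob came up with the gripper and the washer is visible beneath it. I'll release and check.

send_rows(deltas=[[0,0,0,0],[0,0,0,0],[0,0,0,0],[0,0,0,0],[0,0,-0.04,0],[0,0,-0.08,0],[0.02,0,-0.12,0],[0.04,0,-0.12,0]], hand=-1)

```text
time_s: 20.88
position: [0.4172, -0.2076, 0.3637]
eef_rot: [0.671, 0.742, 0.001, 0.002]
ft_force: [-0.3, 0.1, -0.4]
width: 0.0854
```

send_rows(deltas=[[0,0,0,0],[0,0,0,0],[0,0,0,0],[0,0,0,0]])

```text
time_s: 21.38
position: [0.4163, -0.2078, 0.361]
eef_rot: [0.671, 0.742, -0.0, -0.0]
ft_force: [0.6, 0.8, -0.0]
width: 0.0852
```

```bash
python3 - <<'E'
from h import *
W=snap('wrist');big(W,'w15.png')
S=snap('scene');big(S,'s15.png')
p=proj(W,(.4205,-.2445,.093));print(p*1.5)
p,e,cc=disc((255-W[0],)+W[1:],*p,26);print(np.array(p)*1.5,e)
for z in(.075,.093):
    q=np.array([onz(W,*x,z)[:2] for x in cc]);print(z,cv2.minEnclosingCircle(q.astype(np.float32)))
rel(.421,-.2465,.223,95.8)
E
```

```text
[388.36959423 340.04706597]
[386.96126747 341.28497601] (34.76807403564453, 59.99515914916992)
0.075 ((0.42220067977905273, -0.25943124294281006), 0.02746344730257988)
0.093 ((0.4213590919971466, -0.2511618733406067), 0.025535551831126213)
t 21.48 pos [ 0.4163 -0.2076  0.3611] yaw 95.76 tilt 0.02 w 0.0852 F [ 0.5  0.5 -0.2] -> delta [-0.0391  0.0008  0.1381] turn -0.044950890833831636
```

View pics/w15.png

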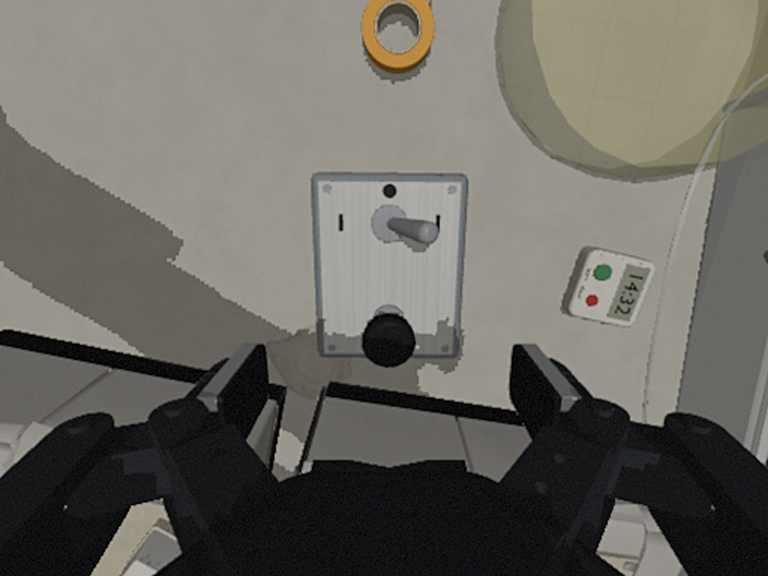

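View pics/s15.png

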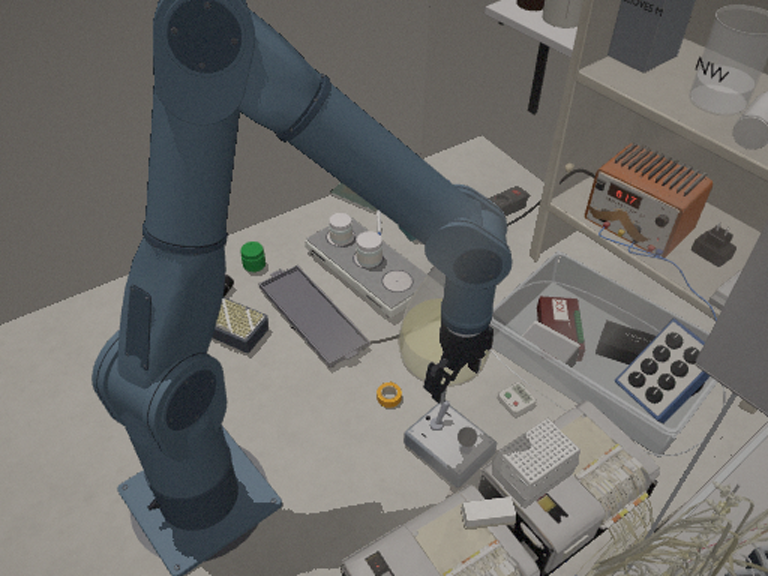

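The knob stands out on its stem and the toggle is at forward. Both jars are on their marks, in the scene view at (340,230) and (369,250). I'll hover over the toggle and let it stir.

send_rows(deltas=[[0.015,0,0,0],[0.033,0,0,0],[0.033,0,0,0],[0.033,0,0,0],[0.033,0,0,0],[0.033,0,0,0],[0.033,0,0,0],[0.033,0,0,0]])

```text
time_s: 22.48
position: [0.4131, -0.1745, 0.3612]
eef_rot: [0.671, 0.742, -0.0, 0.0]
ft_force: [-0.1, -0.1, -0.1]
width: 0.0853
```

```bash
python3 - <<'E'
from h import *
W=snap('wrist');big(W,'w16.png')
rel(.414,-.175,.24,95.8);print(proj(W,(.414,-.175,.045))*1.5)
E
```

```text
t 22.52 pos [ 0.413  -0.1745  0.3612] yaw 95.79 tilt 0.0 w 0.0854 F [ 0.6  0.1 -0.3] -> delta [-0.0006  0.0009  0.1212] turn -0.011464940047574146
[388.56016834 267.06114174]
```

View pics/w16.png

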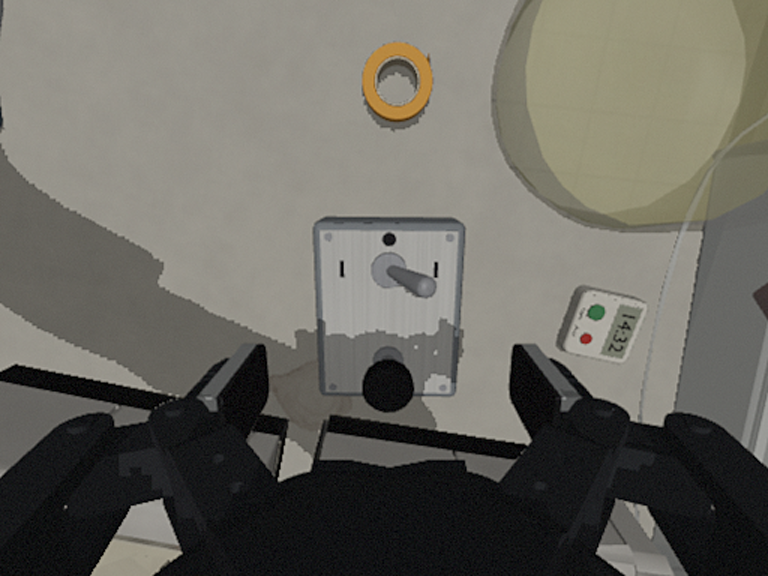

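send_rows(deltas=[[0,0,0,0],[0,0,0,0],[0,0,0,0],[0,0,0,0],[0,0,0,0],[0,0,0,0],[0,0,0,0],[0,0,0,0]])

```text
time_s: 23.52
position: [0.4131, -0.1744, 0.3612]
eef_rot: [0.67, 0.742, 0.0, -0.0]
ft_force: [0.2, 0.7, -0.1]
width: 0.0855
```

send_rows(deltas=[[0,0,0,0],[0,0,0,0],[0,0,0,0],[0,0,0,0],[0,0,0,0],[0,0,0,0],[0,0,0,0],[0,0,0,0]])

```text
time_s: 24.52
position: [0.4131, -0.1744, 0.3612]
eef_rot: [0.67, 0.742, -0.0, 0.0]
ft_force: [0.0, -0.5, -0.4]
width: 0.0855
```

send_rows(deltas=[[0,0,0,0],[0,0,0,0],[0,0,0,0],[0,0,0,0],[0,0,0,0],[0,0,0,0],[0,0,0,0],[0,0,0,0]])

```text
time_s: 25.52
position: [0.4131, -0.1744, 0.3612]
eef_rot: [0.67, 0.742, 0.0, -0.0]
ft_force: [0.0, 0.3, -0.1]
width: 0.0852
```

send_rows(deltas=[[0,0,0,0],[0,0,0,0],[0,0,0,0],[0,0,0,0],[0,0,0,0],[0,0,0,0],[0,0,0,0],[0,0,0,0]])

```text
time_s: 26.52
position: [0.4131, -0.1744, 0.3612]
eef_rot: [0.67, 0.742, 0.0, 0.0]
ft_force: [-0.0, 0.5, 0.1]
width: 0.0854
```

send_rows(deltas=[[0,0,0,0],[0,0,0,0],[0,0,0,0],[0,0,0,0],[0,0,0,0],[0,0,0,0],[0,0,0,0],[0,0,0,0]])

```text
time_s: 27.52
position: [0.4131, -0.1744, 0.3612]
eef_rot: [0.67, 0.742, 0.0, -0.0]
ft_force: [-1.1, -0.3, 0.6]
width: 0.0854
```

```bash
python3 - <<'E'
from h import *
S=snap('scene');big(S,'s16.png');rel(.414,-.175,.24,95.8)
E
```

```text
t 27.57 pos [ 0.4131 -0.1744  0.3612] yaw 95.79 tilt 0.0 w 0.0853 F [ 0.1 -0.2 -0.1] -> delta [-0.0007  0.0009  0.1212] turn -0.005706111278186654
```

View pics/s16.png

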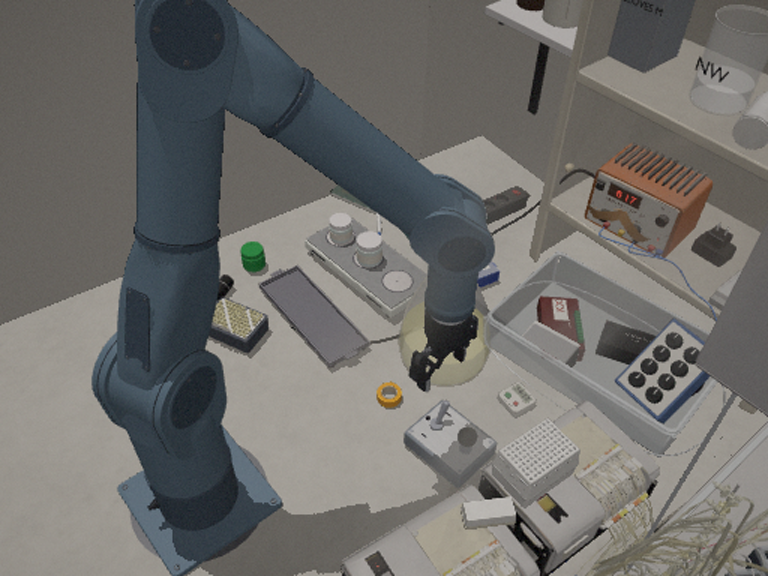

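Jars and knob are unchanged, so I'll keep stirring for the remaining seconds.

send_rows(deltas=[[0,0,0,0],[0,0,0,0],[0,0,0,0],[0,0,0,0],[0,0,0,0],[0,0,0,0],[0,0,0,0],[0,0,0,0]])

```text
time_s: 28.58
position: [0.4131, -0.1744, 0.3612]
eef_rot: [0.67, 0.742, 0.0, 0.0]
ft_force: [0.3, -0.1, -0.1]
width: 0.0853
```

send_rows(deltas=[[0,0,0,0],[0,0,0,0],[0,0,0,0],[0,0,0,0],[0,0,0,0],[0,0,0,0],[0,0,0,0],[0,0,0,0]])

```text
time_s: 29.58
position: [0.4131, -0.1744, 0.3612]
eef_rot: [0.67, 0.742, -0.0, 0.0]
ft_force: [-0.5, 0.6, -0.5]
width: 0.0859
```

send_rows(deltas=[[0,0,0,0],[0,0,0,0],[0,0,0,0],[0,0,0,0],[0,0,0,0],[0,0,0,0],[0,0,0,0],[0,0,0,0]])

```text
time_s: 30.58
position: [0.4131, -0.1744, 0.3612]
eef_rot: [0.67, 0.742, 0.0, 0.0]
ft_force: [0.9, -0.3, -0.3]
width: 0.0852
```

send_rows(deltas=[[0,0,0,0],[0,0,0,0],[0,0,0,0],[0,0,0,0],[0,0,0,0],[0,0,0,0],[0,0,0,0],[0,0,0,0]])

```text
time_s: 31.58
position: [0.4131, -0.1744, 0.3612]
eef_rot: [0.67, 0.742, 0.0, 0.0]
ft_force: [-0.2, 0.9, -0.3]
width: 0.0855
```

```bash
python3 - <<'E'
from h import *
S=snap('scene');big(S,'s17.png');rel(.414,-.175,.24,95.8)
E
```

```text
t 31.62 pos [ 0.4131 -0.1744  0.3612] yaw 95.8 tilt 0.0 w 0.0858 F [-0.3 -0.2 -0.5] -> delta [-0.0007  0.0009  0.1212] turn -0.003902542281082333
```

View pics/s17.png

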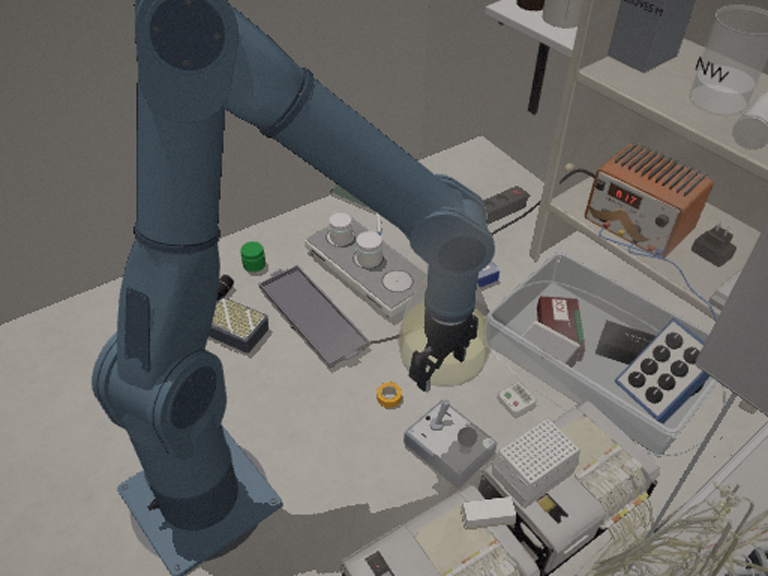

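More than 11.5 s have passed with jars, knob and toggle unchanged. I'll descend with the open jaws straddling the toggle, centred on its pivot.

send_rows(deltas=[[0,0.001,0.03,0],[0,0.001,0.065,0],[0,0.001,0.095,0],[0,0.001,0.115,0],[0,0.001,0.121,0],[0,0.001,0.121,0],[0,0.001,0.121,0]])

```text
time_s: 32.5
position: [0.4144, -0.1745, 0.2409]
eef_rot: [0.67, 0.742, 0.0, 0.001]
ft_force: [-0.5, -0.0, 0.4]
width: 0.0855
```

```bash
python3 - <<'E'
from h import *
W=snap('wrist');big(W,'w18.png');rel(.414,-.175,.24,95.8)
for X in((.414,-.175,.045),(.414,-.175,.102)):print(proj(W,X)*1.5)
E
```

```text
t 32.55 pos [ 0.4144 -0.1744  0.2409] yaw 95.8 tilt 0.09 w 0.0858 F [ 0.4 -0.3  0.3] -> delta [-0.0006 -0.0005  0.0009] turn 0.0047659042821806
[385.0675392  328.96281489]
[383.93254461 399.75950735]
```

View pics/w18.png

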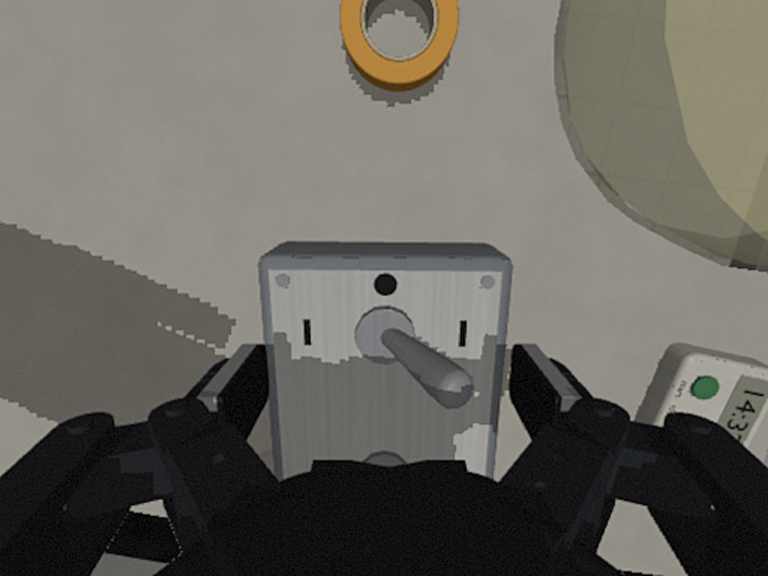

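The lever is between the jaws and its base is at (385,333), where predicted. I'll close partway so that the jaws bracket it at centre without clamping.

send_rows(deltas=[[0,0,0,0],[0,0,0,0],[0,0,0,0],[0,0,0,0],[0,0,0,0],[0,0,0,0],[0,0,0,0],[0,0,0,0]], hand=0.5, squeeze=20)

```text
time_s: 33.55
position: [0.414, -0.1743, 0.2402]
eef_rot: [0.67, 0.742, -0.0, -0.0]
ft_force: [0.8, -0.5, 0.0]
width: 0.0211
```

```bash
python3 - <<'E'
from h import *
W=snap('wrist');big(W,'w19.png');rel(.414,-.175,.24,95.8)
E
```

```text
t 33.6 pos [ 0.414  -0.1743  0.2402] yaw 95.8 tilt 0.0 w 0.0214 F [-0.7  0.4  0.1] -> delta [-0.0007 -0.0001  0.0002] turn -0.0017850802009888866
```

View pics/w19.png

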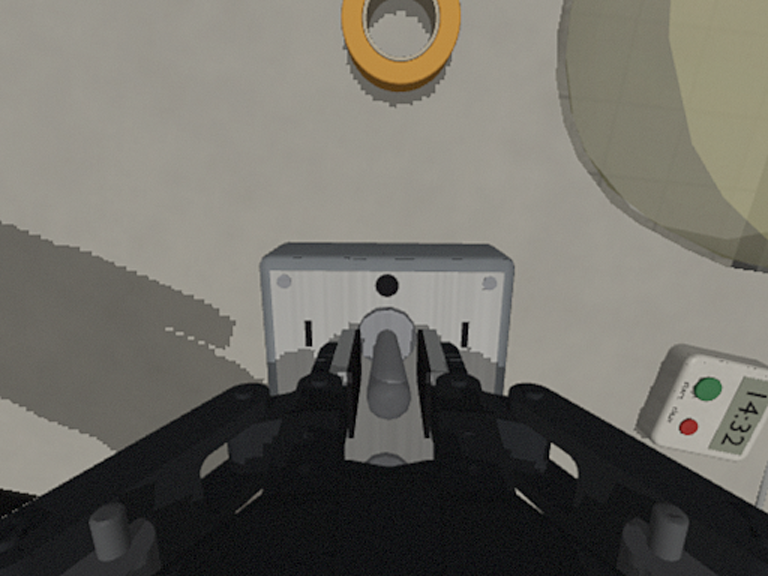

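The toggle now stands upright, with free space on both sides. I'll rise straight up, then shut the fingers above the knob.

send_rows(deltas=[[0,0,-0.02,0],[0,0,-0.05,0],[0,0,-0.09,0],[0,0,-0.1,0],[0,0,-0.1,0],[0,0,-0.1,0]])

```text
time_s: 34.35
position: [0.4137, -0.174, 0.3392]
eef_rot: [0.67, 0.742, -0.0, -0.001]
ft_force: [-0.2, 0.0, -1.1]
width: 0.0211
```

```bash
python3 - <<'E'
from h import *
W=snap('wrist');big(W,'w20.png');rel(.4205,-.2455,.29,95.8)
for X in((.4137,-.1745,.102),(.414,-.175,.045)):print(proj(W,X)*1.5)
S=snap('scene');cv2.imwrite('pics/s20.png',cv2.resize(S[0][240:330,240:360,::-1],None,fx=6,fy=6,interpolation=cv2.INTER_CUBIC))
E
```

```text
t 34.4 pos [ 0.4136 -0.1741  0.3392] yaw 95.8 tilt 0.11 w 0.0214 F [1.  0.3 0. ] -> delta [-0.0718 -0.0003  0.0492] turn -0.001610092554642506
[387.77404589 300.60311053]
[388.36285776 275.40180596]
```

View pics/w20.png

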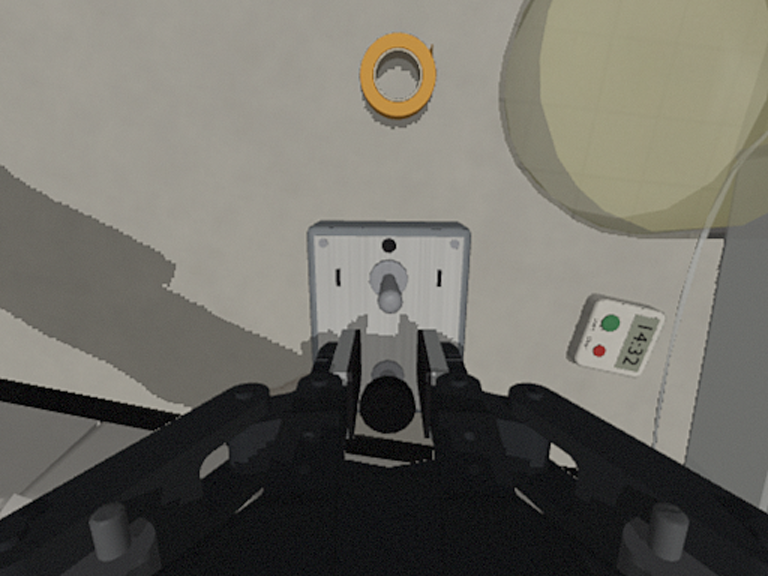

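View pics/s20.png

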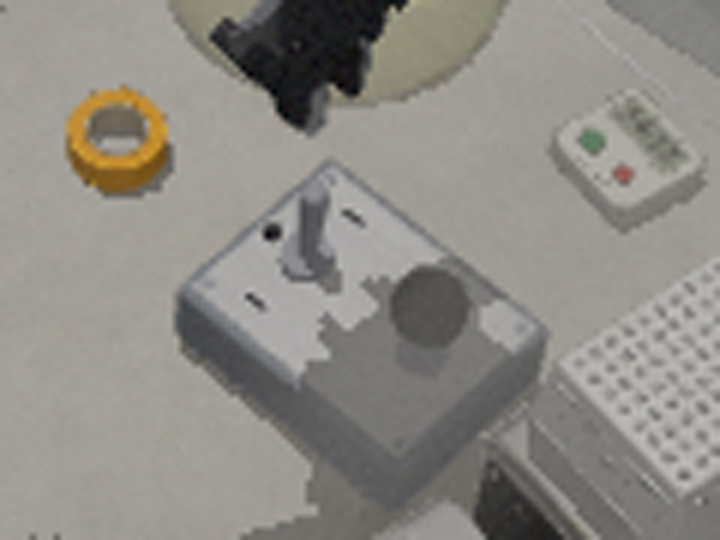

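The toggle is upright in both views and the knob is still out. Moving over the knob with the fingers shut.

send_rows(deltas=[[-0.02,0,0,0],[-0.05,0,0,0],[-0.072,0,0,0],[-0.072,0,0.02,0],[-0.072,0,0.049,0],[-0.072,0,0.049,0],[-0.072,0,0.049,0],[-0.072,0,0.049,0]], hand=1)

```text
time_s: 35.45
position: [0.4217, -0.2462, 0.292]
eef_rot: [0.67, 0.742, 0.0, 0.001]
ft_force: [0.1, 0.3, 0.2]
width: 0.0005
```

send_rows(deltas=[[0,0,0.01,0],[0,0,0.02,0],[0,0,0.026,0],[0,0,0.03,0],[0,0,0.034,0],[0,0,0.038,0],[0,0,0.041,0],[0,0,0.041,0]])

```text
time_s: 36.45
position: [0.4213, -0.246, 0.25]
eef_rot: [0.67, 0.742, -0.0, -0.0]
ft_force: [0.0, 0.4, -0.4]
width: 0.0
```

```bash
python3 - <<'E'
from h import *
rel(.4205,-.2455,.2484,95.8)
W=snap('wrist');big(W,'w21.png')
E
```

```text
t 36.45 pos [ 0.4213 -0.246   0.25  ] yaw 95.79 tilt 0.02 w 0.0 F [ 0.   0.4 -0.4] -> delta [ 0.0006 -0.0007  0.0016] turn -0.009422371089868875
```

View pics/w21.png

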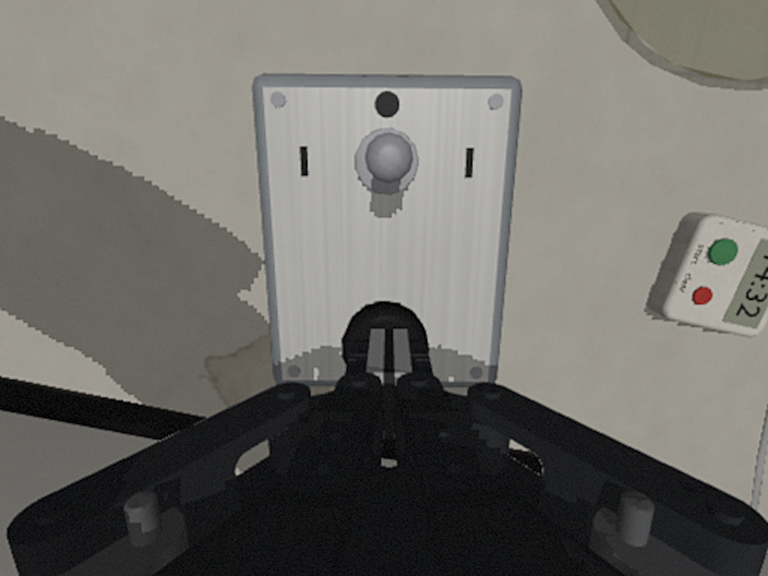

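The knob has gone down and no force remains. I'll press lightly to confirm it's seated.

send_rows(deltas=[[0,0,0.001,0],[0,0,0.002,0],[0,0,0.002,0],[0,0,0.002,0]])

```text
time_s: 37.0
position: [0.4214, -0.246, 0.2484]
eef_rot: [0.67, 0.742, 0.0, 0.0]
ft_force: [-1.9, 0.7, 5.5]
width: 0.0001
```

Seated, with 5.5 N at a tip height of 75 mm. I'll rise and look.

send_rows(deltas=[[0,0,-0.03,0],[0,0,-0.08,0],[0,0,-0.14,0],[0.02,-0.01,-0.19,0],[0.06,-0.025,-0.2,0],[0.06,-0.025,-0.2,0],[0.06,-0.025,-0.2,0]], hand=-1)

```text
time_s: 37.88
position: [0.3905, -0.1889, 0.4481]
eef_rot: [0.67, 0.742, 0.0, 0.0]
ft_force: [0.3, -0.3, 0.1]
width: 0.0854
```

```bash
python3 - <<'E'
from h import *
rel(.39,.2,.45,92.5)
W=snap('wrist');big(W,'w22.png')
S=snap('scene');big(S,'s22.png')
E
```

```text
t 37.88 pos [ 0.3905 -0.1889  0.4481] yaw 95.83 tilt 0.03 w 0.0854 F [ 0.3 -0.3  0.1] -> delta [ 0.3869  0.039  -0.0019] turn 3.3297303218767524
```

View pics/w22.png

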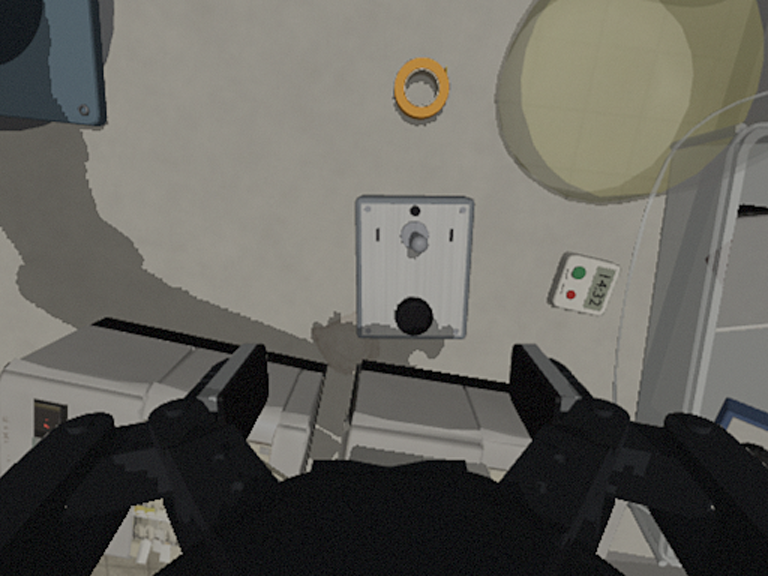

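View pics/s22.png

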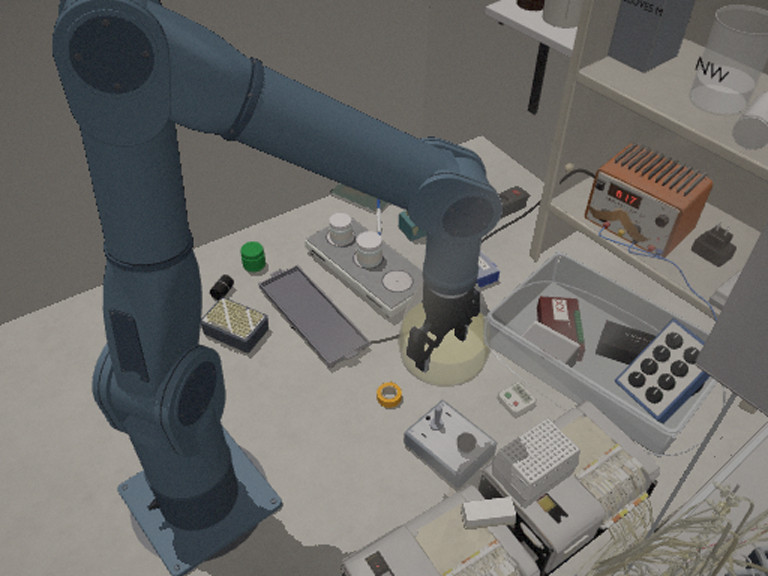

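The knob is in and the toggle upright. Both jars are still on the marks, so I'll go back for them.

send_rows(deltas=[[0.04,0,0,0],[0.1,0.01,0,0],[0.16,0.015,0,1],[0.22,0.02,0,2],[0.28,0.03,0,3.3],[0.34,0.036,0,3.3],[0.387,0.039,0,3.3],[0.387,0.039,0,3.3]])

```text
time_s: 38.98
position: [0.3904, 0.2032, 0.4473]
eef_rot: [0.69, 0.724, -0.001, 0.0]
ft_force: [-0.3, -0.5, 0.5]
width: 0.0853
```

```bash
python3 - <<'E'
from h import *
rel(.6032,.265,.36,92.5)
E
```

```text
t 38.98 pos [0.3904 0.2032 0.4473] yaw 92.74 tilt 0.09 w 0.0853 F [-0.3 -0.5  0.5] -> delta [0.0517 0.2156 0.0871] turn 0.2425982951529022
```

send_rows(deltas=[[0.015,0.05,0,0],[0.025,0.1,0,0],[0.04,0.16,0,0],[0.05,0.205,0.02,0],[0.052,0.2155,0.06,0],[0.052,0.2155,0.087,0],[0.052,0.2155,0.087,0],[0.052,0.2155,0.087,0]])

```text
time_s: 39.98
position: [0.604, 0.2604, 0.3621]
eef_rot: [0.692, 0.722, 0.0, 0.0]
ft_force: [0.3, 0.2, 0.5]
width: 0.0853
```

```bash
python3 - <<'E'
from h import *
W=snap('wrist');big(W,'w23.png')
p0=proj(W,(.6032,.265,.104));p,e,cc=disc(W,*p0,46);print(p0,p,e,onz(W,*p,.104))
rel(.6032,.265,.2325,92.5)
E
```

```text
[257.0156885  187.35772295] (257.2212104797363, 183.0125732421875) (66.72127532958984, 78.86225891113281) [0.60322222 0.26892841 0.104     ]
t 40.02 pos [0.604  0.2608 0.3627] yaw 92.43 tilt 0.12 w 0.0856 F [-0.4  0.7  0.2] -> delta [ 0.0042 -0.0009  0.1302] turn -0.06566708793590692
```

View pics/w23.png

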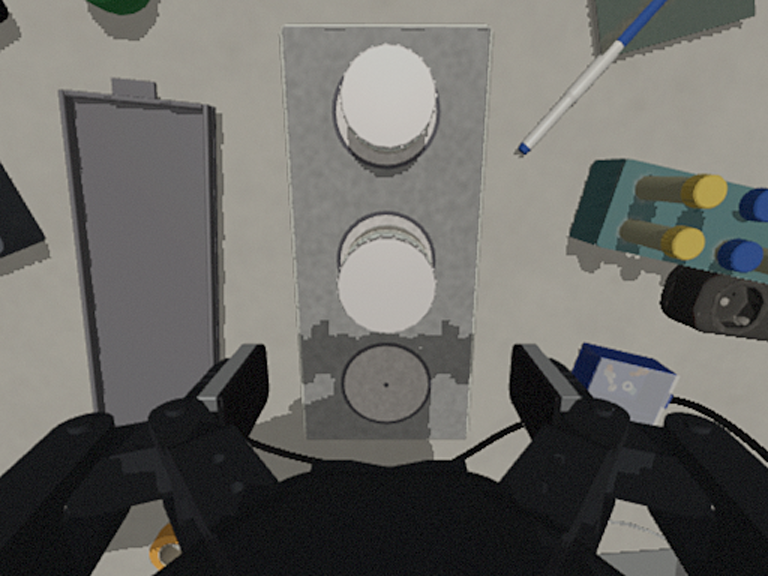

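send_rows(deltas=[[0.003,0,0.04,0],[0.004,-0.001,0.08,0],[0.004,-0.001,0.12,0],[0.004,-0.001,0.131,0],[0.004,-0.001,0.131,0],[0.004,-0.001,0.131,0],[0.004,-0.001,0.131,0]])

```text
time_s: 40.9
position: [0.6026, 0.2657, 0.2319]
eef_rot: [0.692, 0.722, 0.001, 0.0]
ft_force: [1.0, 0.9, 0.6]
width: 0.0856
```

send_rows(deltas=[[0,0,0,0],[0,0,0,0],[0,0,0,0],[0,0,0,0],[0,0,0,0],[0,0,0,0]], hand=1, squeeze=60)

```text
time_s: 41.65
position: [0.6023, 0.2656, 0.2313]
eef_rot: [0.692, 0.722, 0.001, 0.0]
ft_force: [-1.1, -0.6, 6.3]
width: 0.0581
```

send_rows(deltas=[[0,0,-0.02,0],[0,0,-0.05,0],[0,0,-0.08,0],[0,0,-0.09,0],[0,0,-0.09,0]])

```text
time_s: 42.28
position: [0.602, 0.2655, 0.3207]
eef_rot: [0.692, 0.722, 0.0, 0.0]
ft_force: [0.2, 0.1, -2.4]
width: 0.0584
```

```bash
python3 - <<'E'
from h import *
rel(.4145,.20,.32,92.5)
W=snap('wrist');big(W,'w24.png')
E
```

```text
t 42.27 pos [0.602  0.2655 0.3207] yaw 92.5 tilt 0.05 w 0.0584 F [ 0.2  0.1 -2.4] -> delta [-0.0573 -0.1901  0.0005] turn -0.0009213991379510844
```

View pics/w24.png

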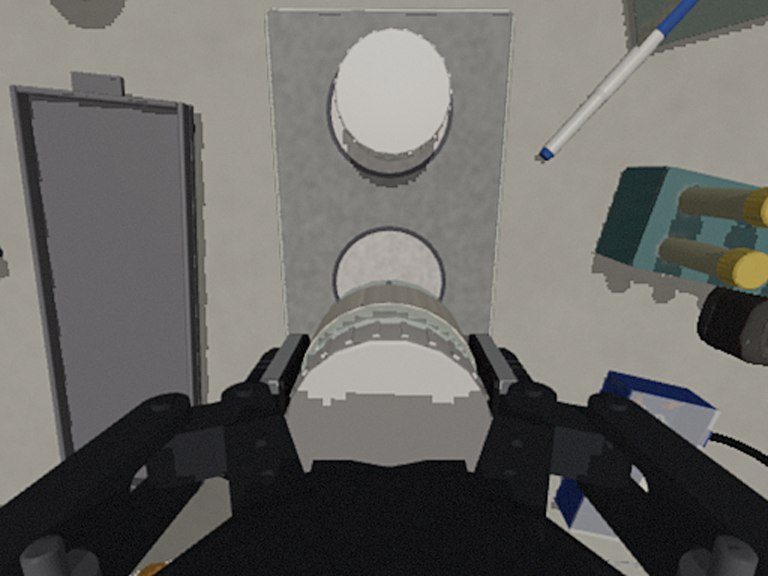

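Jar B is held. Carrying it to the tray.

send_rows(deltas=[[-0.01,-0.035,0,0],[-0.025,-0.08,0,0],[-0.04,-0.13,0,0],[-0.052,-0.175,0,0],[-0.0573,-0.1925,0.03,0],[-0.0573,-0.1925,0.07,0],[-0.0573,-0.1925,0.1,0],[-0.0573,-0.1925,0.108,0]])

```text
time_s: 43.32
position: [0.4111, 0.1992, 0.2102]
eef_rot: [0.692, 0.722, -0.002, -0.0]
ft_force: [-0.6, 0.2, -3.4]
width: 0.0584
```

send_rows(deltas=[[0,0,0,0],[0,0,0,0]])

```text
time_s: 43.58
position: [0.4126, 0.2, 0.213]
eef_rot: [0.692, 0.722, 0.001, 0.0]
ft_force: [-0.3, 0.1, -2.2]
width: 0.0581
```

```bash
python3 - <<'E'
from h import *
rel(.412,.20,.2023,92.5)
W=snap('wrist');big(W,'w25.png')
E
```

```text
t 43.58 pos [0.4126 0.2    0.213 ] yaw 92.49 tilt 0.09 w 0.0581 F [-0.3  0.1 -2.2] -> delta [ 0.     -0.0007  0.0107] turn -0.010893236052766042
```

View pics/w25.png

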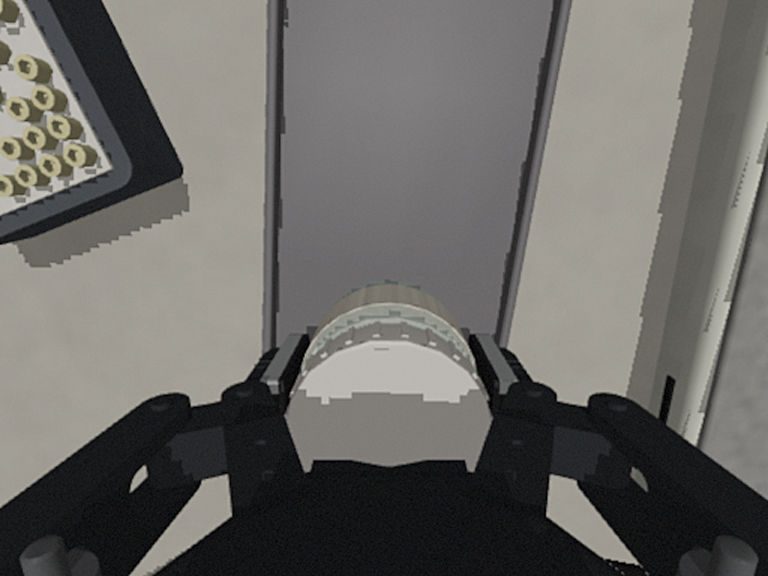

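Centred across the tray. Lowering and releasing.

send_rows(deltas=[[0,0,0.005,0],[0,0,0.008,0],[0,0,0.0105,0],[0,0,0.011,0],[0,0,0.011,0]])

```text
time_s: 44.25
position: [0.4122, 0.1997, 0.2022]
eef_rot: [0.692, 0.722, 0.0, -0.001]
ft_force: [-3.7, -1.8, 17.8]
width: 0.0583
```

send_rows(deltas=[[0,0,0,0],[0,0,0,0],[0,0,0,0],[0,0,0,0],[0,0,-0.03,0],[0,0,-0.08,0],[0,0,-0.14,0],[0,0,-0.19,0]], hand=-1)

```text
time_s: 45.25
position: [0.4121, 0.1997, 0.3932]
eef_rot: [0.692, 0.722, 0.0, 0.0]
ft_force: [0.5, 1.2, 0.1]
width: 0.0853
```

```bash
python3 - <<'E'
from h import *
W=snap('wrist');big(W,'w26.png')
rel(.5995,.365,.40,92.5)
E
```

```text
t 45.3 pos [0.4142 0.1998 0.3984] yaw 92.4 tilt 0.51 w 0.0852 F [3.3 0.2 3.4] -> delta [0.1573 0.192  0.0006] turn -0.10002945367273242
```

View pics/w26.png

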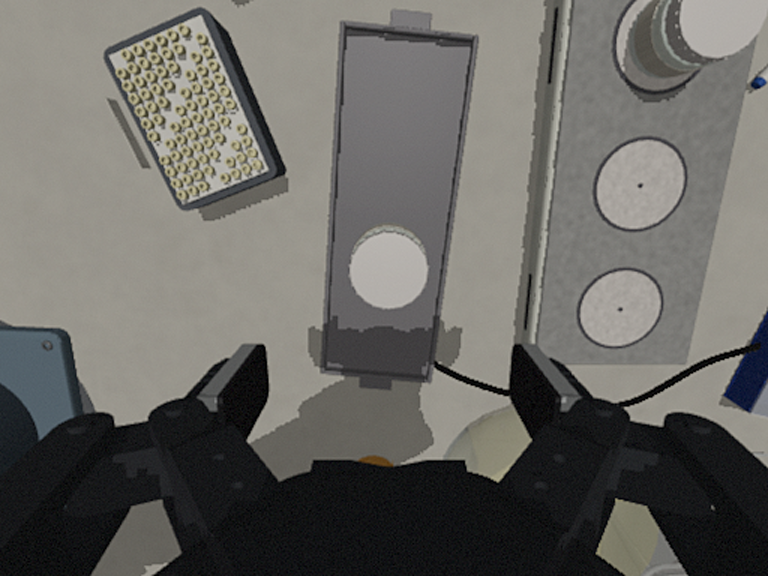

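Jar B stands upright in the tray at (388,270). Now for jar A.

send_rows(deltas=[[0.03,0.035,0,0],[0.065,0.08,0,0],[0.1,0.125,0,0],[0.14,0.17,0,0],[0.157,0.192,0.02,0],[0.157,0.192,0.045,0],[0.157,0.192,0.045,0],[0.157,0.192,0.045,0]])

```text
time_s: 46.3
position: [0.5973, 0.3648, 0.3471]
eef_rot: [0.692, 0.722, 0.0, 0.0]
ft_force: [-0.3, 0.1, -0.1]
width: 0.0853
```

```bash
python3 - <<'E'
from h import *
W=snap('wrist');big(W,'w27.png')
p0=proj(W,(.5995,.365,.096));p,e,cc=disc(W,*p0,42);print(p0,p,e,onz(W,*p,.096))
rel(.5995,.365,.2305,92.5)
E
```

```text
[260.42695007 194.72552798] (260.29946517944336, 185.70822143554688) (64.40515899658203, 73.63269805908203) [0.59903783 0.37296097 0.096     ]
t 46.35 pos [0.5974 0.3649 0.3476] yaw 92.48 tilt 0.1 w 0.0853 F [1.8 0.  1. ] -> delta [-1.000e-04  1.900e-03  1.171e-01] turn -0.024814653278951937
```

View pics/w27.png

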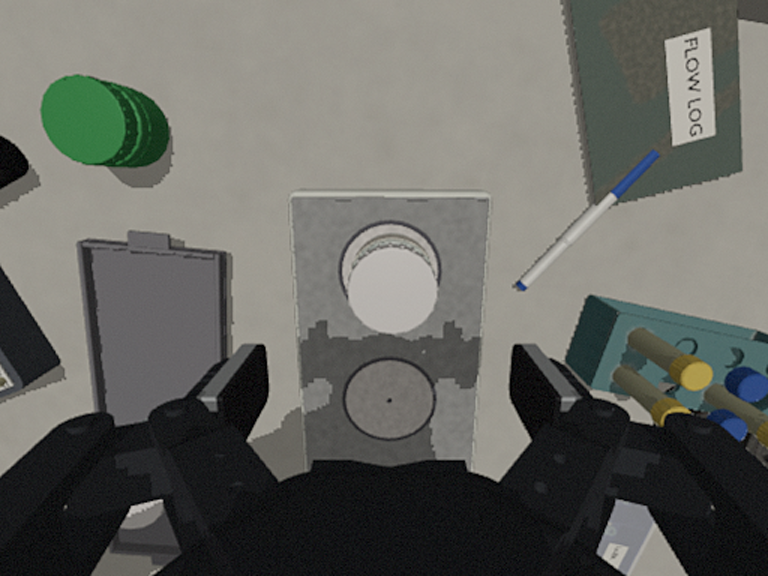

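Jar A is where I left it, with its lid at (393,290). I'll descend and grip.

send_rows(deltas=[[0,0.002,0.04,0],[0,0.002,0.08,0],[0,0.002,0.105,0],[0,0.002,0.1165,0],[0,0.002,0.1165,0],[0,0.002,0.1165,0],[0,0.002,0.1165,0]])

```text
time_s: 47.22
position: [0.5996, 0.3654, 0.2311]
eef_rot: [0.692, 0.722, 0.001, 0.0]
ft_force: [0.1, 0.8, -0.1]
width: 0.0853
```

send_rows(deltas=[[0,0,0,0],[0,0,0,0],[0,0,0,0],[0,0,0,0],[0,0,0,0],[0,0,0,0]], hand=1)

```text
time_s: 47.98
position: [0.5995, 0.3652, 0.2306]
eef_rot: [0.692, 0.722, 0.001, 0.0]
ft_force: [-0.8, 0.1, 5.8]
width: 0.0516
```

send_rows(deltas=[[0,0,-0.02,0],[0,0,-0.05,0],[0,0,-0.08,0],[0,0,-0.09,0],[0,0,-0.09,0]])

```text
time_s: 48.6
position: [0.5991, 0.3652, 0.3202]
eef_rot: [0.692, 0.722, 0.0, 0.0]
ft_force: [0.7, -0.2, -2.7]
width: 0.0515
```

```bash
python3 - <<'E'
from h import *
rel(.4165,.30,.212,92.5)
W=snap('wrist');big(W,'w28.png')
E
```

```text
t 48.6 pos [0.5991 0.3652 0.3202] yaw 92.5 tilt 0.05 w 0.0515 F [ 0.7 -0.2 -2.7] -> delta [-0.0572 -0.1853  0.108 ] turn -0.0012137913651315557
```

View pics/w28.png

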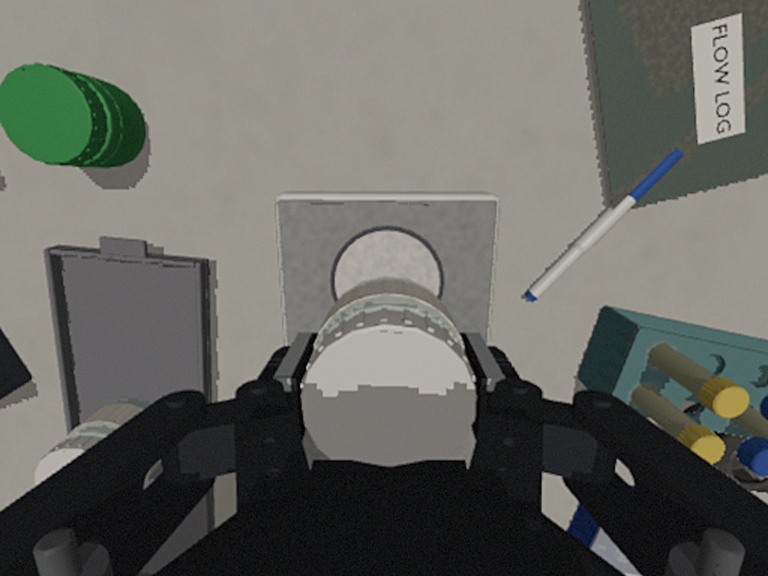

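send_rows(deltas=[[-0.01,-0.035,0,0],[-0.025,-0.08,0,0],[-0.04,-0.13,0,0],[-0.052,-0.17,0,0],[-0.0572,-0.185,0.01,0],[-0.0572,-0.185,0.04,0],[-0.0572,-0.185,0.06,0],[-0.0572,-0.185,0.06,0]])

```text
time_s: 49.65
position: [0.4158, 0.2992, 0.2578]
eef_rot: [0.692, 0.722, -0.002, -0.0]
ft_force: [-0.2, -0.4, -2.3]
width: 0.0516
```

```bash
python3 - <<'E'
from h import *
rel(.4165,.30,.212,92.5)
W=snap('wrist');big(W,'w29.png');S=snap('scene')
cv2.imwrite('pics/s29.png',cv2.resize(S[0][120:240,160:300,::-1],None,fx=5,fy=5,interpolation=cv2.INTER_CUBIC))
E
```

```text
t 49.65 pos [0.4158 0.2992 0.2578] yaw 92.5 tilt 0.28 w 0.0516 F [-0.2 -0.4 -2.3] -> delta [0.0009 0.0009 0.0458] turn -0.003496795072862824
```

View pics/w29.png

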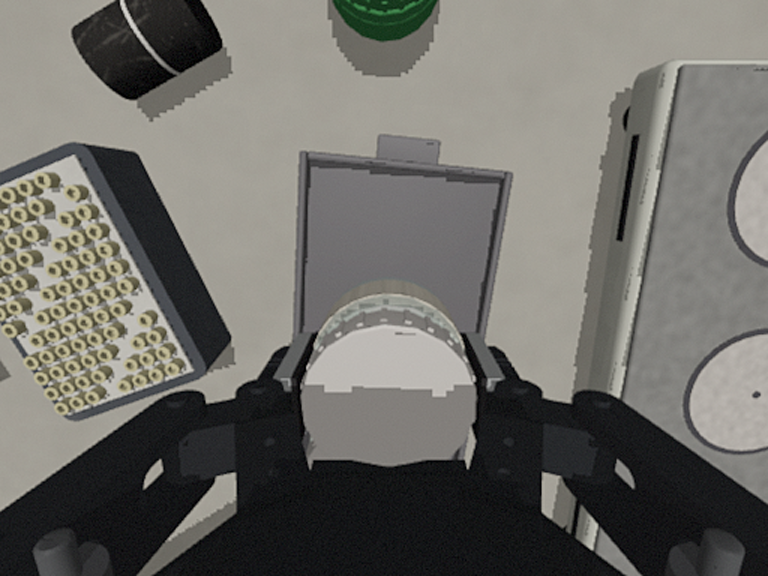

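View pics/s29.png

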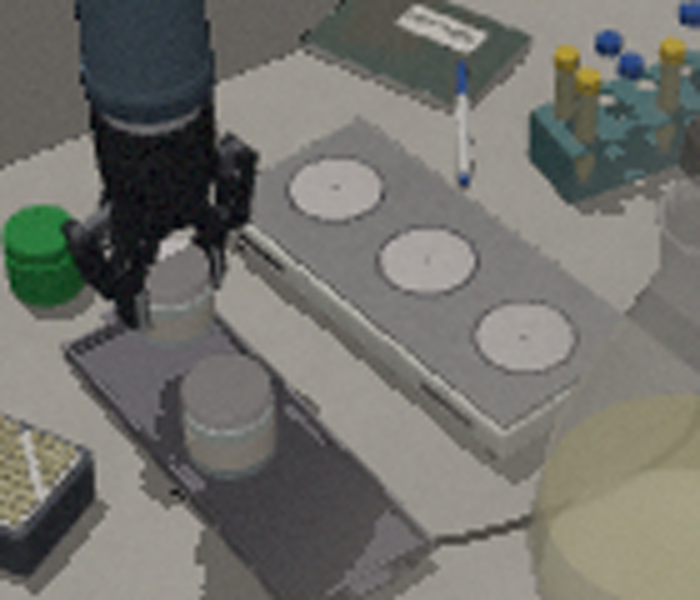

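Jar B's lid is now at (228,388) in the scene crop, which doesn't match where I put it. It may have been knocked, so I'll measure it.

```bash
python3 - <<'E'
from h import *
S=snap('scene');D=snap('side')
print(onz(S,160+246/5,120+388/5,.075),onz(S,160+228/5,120+388/5,.075),proj(S,(.412,.2,.075)),proj(S,(.417,.224,.075)))
print((proj(S,(.412,.2,.075))-[160,120])*5)
cv2.imwrite('pics/d29.png',cv2.resize(D[0][130:250,150:300,::-1],None,fx=5,fy=5,interpolation=cv2.INTER_CUBIC))
E
```

```text
[0.41611423 0.21520584 0.075     ] [0.40714001 0.22244579 0.075     ] [210.95163539 200.85870344] [207.81921985 195.94314067]
[254.75817694 404.29351719]
```

View pics/d29.png

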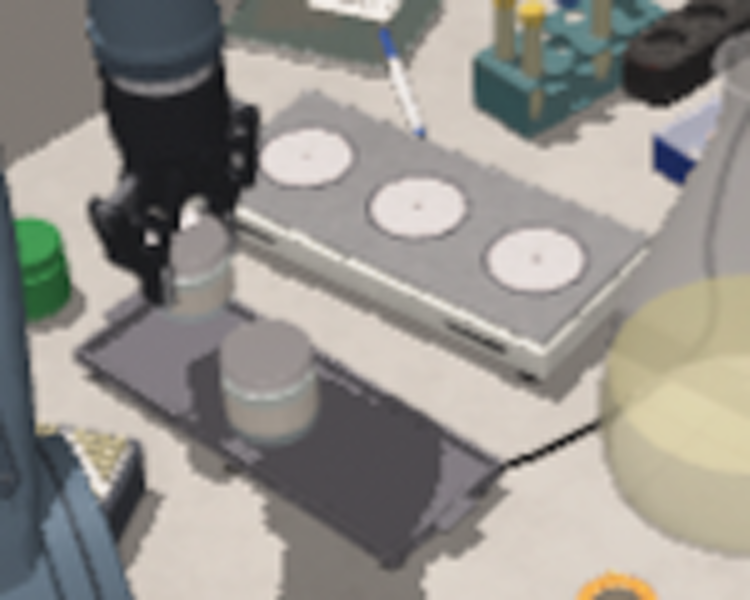

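Jar B was knocked about 30 mm towards +y, to roughly (0.408,0.231). It's still upright and well inside the allowed area. I'll set jar A farther along, at y=0.322.

send_rows(deltas=[[0.01,0.001,0,0],[0.022,0.002,0,0],[0.022,0.002,0.02,0],[0.022,0.002,0.04,0],[0.022,0.002,0.048,0],[0.022,0.002,0.048,0],[0.022,0.002,0.048,0]])

```text
time_s: 50.72
position: [0.4182, 0.3223, 0.2123]
eef_rot: [0.692, 0.722, 0.001, 0.0]
ft_force: [-0.8, 0.1, -2.0]
width: 0.0519
```

```bash
python3 - <<'E'
from h import *
rel(.4172,.322,.2016,92.5)
W=snap('wrist');big(W,'w30.png')
E
```

```text
t 50.73 pos [0.4182 0.3223 0.2123] yaw 92.5 tilt 0.07 w 0.0519 F [-0.8  0.1 -2. ] -> delta [-0.0003 -0.001   0.0107] turn 0.00018598599706365349
```

View pics/w30.png

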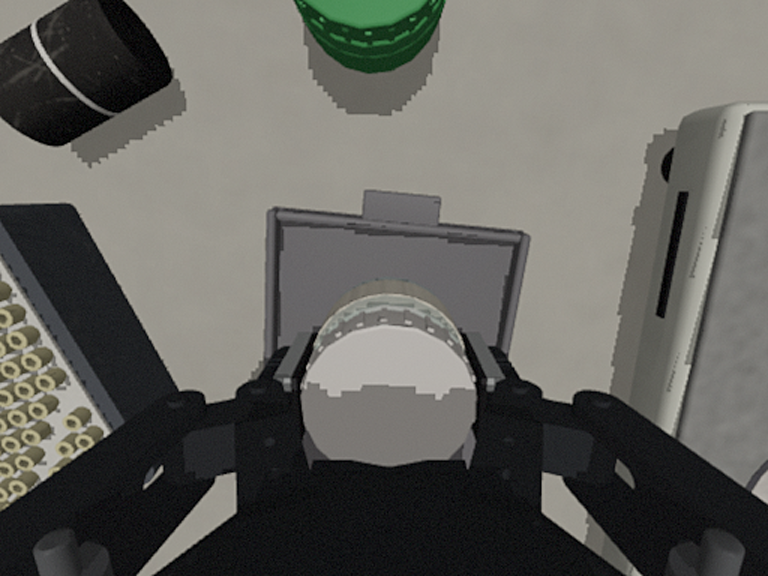

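Jar A is over the tray floor with room at the end wall, so I'll lower and release it.

send_rows(deltas=[[0,0,0.005,0],[0,0,0.008,0],[0,0,0.01,0],[0,0,0.0107,0],[0,0,0.0107,0]])

```text
time_s: 51.4
position: [0.4178, 0.3219, 0.2015]
eef_rot: [0.692, 0.722, -0.0, -0.0]
ft_force: [-2.8, -1.2, 6.6]
width: 0.0522
```

send_rows(deltas=[[0,0,0,0],[0,0,0,0],[0,0,0,0],[0,0,0,0],[0,0,-0.03,0],[0,0,-0.08,0],[0,0,-0.14,0],[0,0,-0.19,0]], hand=-1)

```text
time_s: 52.4
position: [0.4179, 0.3218, 0.3931]
eef_rot: [0.692, 0.722, 0.0, 0.0]
ft_force: [0.7, 1.0, -0.8]
width: 0.0853
```

send_rows(deltas=[[-0.03,0,0,0],[-0.07,0,-0.01,0],[-0.08,0,-0.01,0],[-0.08,0,-0.01,0],[-0.08,0,-0.01,0]])

```text
time_s: 53.02
position: [0.4211, 0.2433, 0.4007]
eef_rot: [0.691, 0.723, -0.0, -0.0]
ft_force: [0.6, -0.1, -0.3]
width: 0.0857
```

```bash
python3 - <<'E'
from h import *
W=snap('wrist');big(W,'w31.png')
tc=np.array([.4133,.2297]);a=np.radians(-2.55);ax=np.array([np.cos(a),np.sin(a)]);ay=np.array([-np.sin(a),np.cos(a)])
for X in((.4172,.322,.067),(.408,.231,.075)):
    p0=proj(W,X);
    for t in (None,):
        p,e,cc=disc(W,*p0,32,t);q=onz(W,*p,X[2]);d=q[:2]-tc;print(p0*1.5,np.array(p)*1.5,e,q.round(4),'tray xy',(d@ax).round(4),(d@ay).round(4))
C=np.array([onz(W,*(proj(W,(*(tc+sx*.052*ax+sy*.145*ay),.025))),.025) for sx in(-1,1) for sy in(-1,1)]);print([(proj(W,c)*1.5).round(0) for c in C])
S=snap('scene');big(S,'s31.png');rel(0.4,.2,.4)
E
```

```text
[386.86707104 153.58636738] [388.8664341  152.16586018] (47.5467643737793, 49.681583404541016) [0.4186 0.323  0.067 ] tray xy 0.0011 0.0935
[369.3952847  278.59338954] [370.31219673 276.56246567] (50.68321228027344, 53.30113983154297) [0.4086 0.2326 0.075 ] tray xy -0.0048 0.0027
[array([312., 407.]), array([327.,  79.]), array([419., 415.]), array([459.,  92.])]
t 53.12 pos [0.4211 0.2432 0.4007] yaw 92.59 tilt 0.02 w 0.0854 F [-0.4  0.9  0.5] -> delta [-0.0422 -0.0231  0.0007] turn None
```

View pics/w31.png

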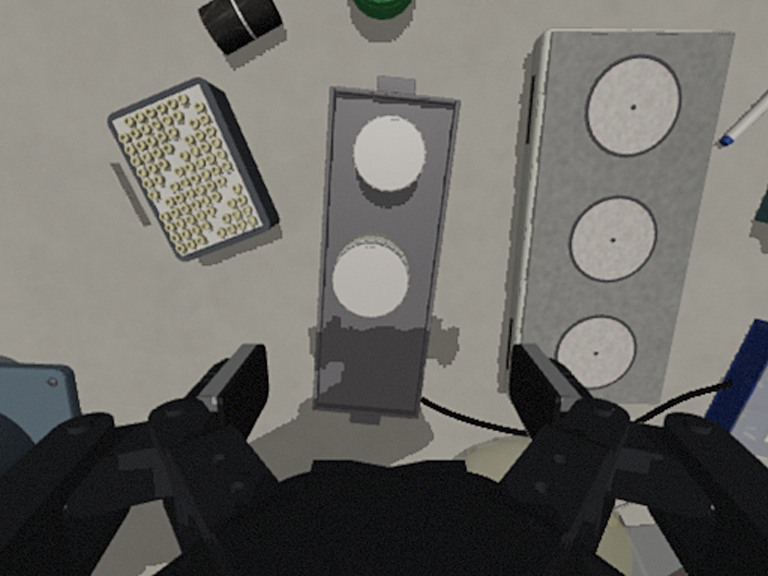

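View pics/s31.png

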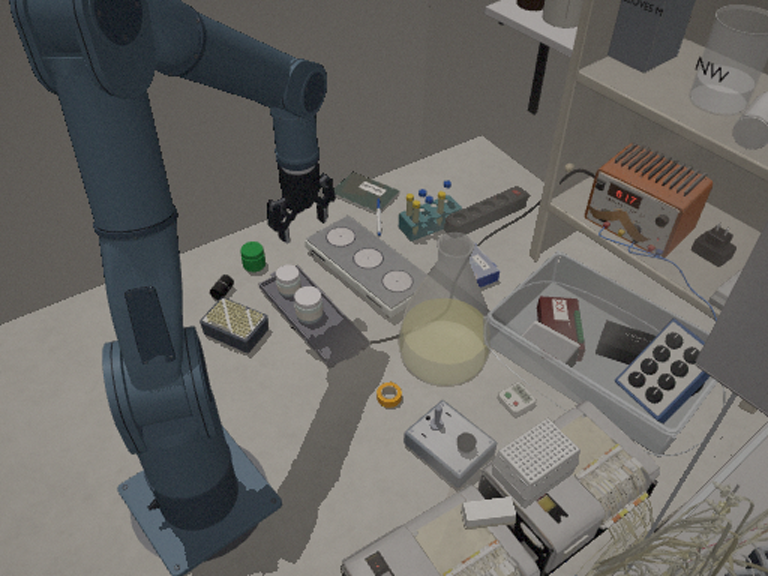

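Both jars stand upright on the tray floor, at tray x,y (+1, +94) mm and (-5, +3) mm. The toggle is upright, the knob is in, and the tape and timer haven't moved. Handing in.

```bash
python3 -c "
from station import env;print(env.job_done())"
```

```text
the job is handed in; nothing more can be done
None
```

The stirrer run is done and handed in. No verdict is reported, so the results below are my own measurements.

- **Jars on the plate:** Two jars were present, the medium and the large. I stood the medium one on spot 3 and the large one on spot 2; the wrist camera put both within about 2 mm of centre.
- **Stirring:** I pulled the knob out and left it running for at least 11.5 s with the toggle at forward. I then bracketed the toggle upright with the jaws. A look confirmed it was at centre with the knob still out. After that I pushed the knob home; a light press met 5.5 N at the 75 mm height of a knob that is fully in.
- **Return to the tray:** Both jars are back upright in the tray, at tray x,y of about (+1, +94) mm for the medium and (-5, +3) mm for the large. The gripper is open and clear. In the last pictures the knob is in, the toggle is upright, and the timer and tape roll have not moved.

**Checks that disagreed:**
- **Large jar:** It was knocked about 30 mm along the tray after I had put it back. It stayed upright and well inside the limits, so I left it and placed the medium jar farther along.
- **Grip width:** The gripper read 2 to 4 mm less than the nominal diameters when holding the jars and the knob, but nothing slipped.
- **Camera heights:** My early two-view heights for the jar lids and knob top came out 5 to 10 mm low. For the knob, this was because I had picked the centre of the whole head instead of its top.

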